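Seat the setting block and close the hold-down

TASK

Put the steel setting block, pin upwards, into the pocket of the work holder, finding the pocket by feel because its insert has been shifted: slide the block lightly over the deck to the fence, where it drops in. Press it down firmly but without forcing it until you feel that it sits fully home, and only then fold the hinged fork clamp down over it until it is fully closed. Leave the other things on the table alone.

Things in the scene. Friction and masses are not known exactly. Their poses are not given: they have to be found in the camera images.
- holder: Work holder fixed to the table. Origin: on the table top under the mean pocket centre; z up, x from the handle side (near the robot) to the clamp hinge, y left. Dark base plate 160 x 90 mm (x -75 to +85), 12 mm high. On it, between steel strips (top z = 20 mm), an aluminium insert with a pocket, locked with an unmeasured shift of -11 to +11 mm along x, which the points do not follow.
- deck_mean (a point): Mean pocket centre at deck height (holder 0, 0, 24 mm). Deck: flat top of the insert, 75 mm (x) by 68 mm (y), 24 mm of it in front (-x) of the pocket. The pocket is 42.4 mm along x, 32.4 mm along y, 8 mm deep, with 1 mm chamfers, centred at holder y = 0 and x = the shift.
- fence_mean (a point): Mean place of the top edge of the fence's face (holder 21.2, 0, 33 mm); it shifts with the insert. The fence, 9 mm above the deck and 44 mm wide in y, stands at the pocket's +x end, its face in line with the pocket's end wall: a block touching the fence lies over the pocket.
- floor_mean (a point): Mean centre of the pocket's true, hard floor (holder 0, 0, 16 mm). A stiff ejector pad in it starts 3 to 5 mm up: a false bottom that yields at about 7 N and stays where it is pushed, down to flush with the floor. The block's underside rests here when fully seated. More than 45 N between block and holder counts as forcing.
- block: Loose steel height-setting block, 28 mm (x) by 40 mm (y) by 18 mm high, about 0.14 kg, with an upright 8 mm pin, 14 mm tall, on top at y = -10 mm. Origin: centre of the underside; z up. Fits the pocket with its length along the holder's x, either way round. Seated, its flat top is 10 mm above the deck: grip only the top 7 to 8 mm of its sides to keep the fingers off the deck.
- clamp (a joint): Angle of the fork clamp, rad: 0 closed, level over the pocket towards the holder's -x; grows as it swings up and back (1.57 upright, stop 2.3); starts at 1.9 to 2.15. Stiff hinge, stays where left (1 N at the bar). Closed it clears a seated block's top by 0.3 mm; it cannot close over one not home. Fork 26 mm wide, 8 mm thick; its 5 mm tines pass either side of the pin.
- clamp_hinge (a point): Centre of the clamp's hinge on the holder, at holder x = +60, y = 0, z = 38 mm; the hinge axis is the holder's y.
- clamp_bar (a point): Middle of the clamp's T-bar handle: round steel bar, 9 mm diameter, 104 mm long along the holder's y, 118 mm from the hinge, in the plane of the fork. The fork takes up its middle 26 mm; the bare bar on either side (about 36 mm from the middle) can be pinched.
- carrier: Bystander: lead strip on a carrier, 38 x 90 x 9 mm, loose; origin centre of underside.
- key: Bystander: hex key with sleeve, 26 x 79 x 8 mm, loose; origin centre of underside.
- tape: Bystander: tape roll lying flat, 73 mm across, 12 mm high, loose; origin centre of underside.

How it is judged:
On the way:
1. the block sits fully down in the pocket while the clamp is still open (more than 1.3 rad) (z of block in the frame of holder between 0.0145 and 0.0175 m and x of block in the frame of holder between -0.016 and 0.016 m and y of block in the frame of holder between -0.004 and 0.004 m and angle between block's own z axis and vertical below 0.05 rad and value of joint clamp above 1.3 rad), for 0.2 s.
At the end, for the whole second after the job is handed in: The block lies upright in the pocket with its underside within 1.5 mm of the true floor (holder z 14.5 to 17.5 mm, x within 16 mm, y within 4 mm, tilt under 0.05 rad), the clamp is closed over it (below 0.05 rad), and the block is at rest (z of block in the frame of holder between 0.0145 and 0.0175 m and x of block in the frame of holder between -0.016 and 0.016 m and y of block in the frame of holder between -0.004 and 0.004 m and angle between block's own z axis and vertical below 0.05 rad and value of joint clamp below 0.05 rad and linear speed of block below 0.01 m/s); the robot touches nothing.
It fails at once if the block is forced: more than 45 N between block and holder (contact force between block and holder above 45 N).
It fails at once if a loose bystander is moved more than 30 mm (distance of any of carrier, key, tape from where it was at the start of the episode above 0.03 m).
It also fails if it takes over 67 s, if anything falls off the work surface, if the arm or the gripper's body presses on something with over 40 N, if the wrist force passes 120 N, or if a joint passes its speed limit or range.

ROBOT

A 7-joint arm with a two-finger parallel gripper is mounted at the origin on the work surface; the furniture and walls round the work are solid. World frame = base frame: x ahead of the robot, y to its left, z up, the work surface at z = 0. Lengths are in m, angles in rad, forces in N, time in s.
With the tool pointing down it reaches from about 0.4 to 0.85 m from the base axis. Payload 4.5 kg.
Tool frame: the origin (TCP) lies on the mounting face of the last link; the fingertips stand 166 mm ahead of it and the grasp point (between the pads) lies 147 mm ahead of it; y points along the fingers, z is the direction in which the jaws open and shut, and the axes are right-handed (so a half turn about y gives the same grasp; the last joint's range is limited). The gripper opens to 88 mm and grips with 3 to 60 N. Pads are 18 mm wide; open, the fingers measure 123 mm over their backs; the gripper's body (75 mm by 187 mm) begins 45 mm behind the grasp point.
Start: joints at [1.324, 0.689, -0.195, 1.565, 0.157, 0.902, -0.215], TCP at [0.173, -0.601, 0.405] pointing down, gripper open.
Joint ranges: [-3.01, 3.01], [-0.46, 2.08], [-1.47, 1.51], [0.13, 2.56], [-1, 4.14], [0.04, 2.09], [-2.66, 2.66]. Speed limits (rad/s): [2.57, 2.57, 3.14, 3.14, 3.14, 3.14, 3.14].

INTERFACE

Orientations are given as a unit quaternion [x, y, z, w].
In Python, from plant import r gives the robot as it stands.
- The arm moves only by the tool arm_command, never from a script. Its argument "deltas" is a list of rows, each an object of numbers: "dx", "dy", "dz": the shift along the tool's x, y, z each as a share of 1000 mm, from -1 to 1; "wx", "wy", "wz": the turn, a rotation vector about the tool's x, y, z each as a share of 45 degrees, from -1 to 1. In form: [{"dx": .., "dy": .., "dz": .., "wx": .., "wy": .., "wz": ..}, ...]. A call has exactly 5 rows; each row is the pose to reach, as a shift and turn from the pose commanded when the call began, along the tool's axes at that moment; what a row does not reach only later rows make up. A row lasts 1/10 s, in which the tool goes at most 50 mm and 8.59 degrees, less where a joint would pass 70% of its speed; a pose out of reach is approached as far as the arm can. A call with a number of a shift or a turn outside -1 to 1 is refused whole. A call with a gripper value outside its range is refused whole. "claw" is the opening, from -1 (shut) to 1 (fully open), set as the call begins (left out, the last holds). The fingers move at their own pace and stop on an object; "grip_force" is the grip in N (left out, the last holds). Time passes only in rows, so rows that repeat a pose let the fingers close, or fill a call up. It gives the time, the measured TCP pose, the force and the opening at its end, in the units of the state.
- r.get_state(): the state, without advancing time (a new reading comes with each control period).
- r.snapshot(name): name is "side" or "top"; returns the picture (384x512x3 uint8, red, green, blue); there is no depth.
- r.get_calibration(name): a dict with "vertical_fov" (degrees; the focal length in pixels is half the picture's height over the tangent of half this angle, whatever the lens; pixels are square), "cx", "cy" (the principal point, pixels), "R" (3x3) and "t" (3): a world point X has camera coordinates R X + t. Camera axes: x right, y down, z forward; pixel columns grow to the right and rows downward; lengths in m; the calibration is good to about 2 mm. A picture is of the moment at which its call begins. get_calibration takes no time and is no camera call.
- r.finish_job(): hands the job in, once; it reports no verdict.
The state is a dict: "clock": time; "q": joint angles; "qd": joint speeds; "joint_torque": joint torques, N m; "tool_pos": TCP position; "eef_rot": TCP orientation; "contact_force": force on the tool from outside, world axes, zero at the start; "moment": the same for the moment, N m; "opening": opening from 0.0 (shut) to 1.0 (fully open).
Only numpy, scipy, OpenCV 4.12 (cv2) and the standard library are available. Lean on these libraries where they do the work, as an engineer would, in place of code of your own. Each camera call takes 0.05 s, during which the arm holds its last target.

## Working session

There is one attempt and no reset: what is moved stays moved. The work goes in short steps, Python scripts to look and compute and a tool call to move; the robot and the scene stay as the last step left them, time stands still between calls to the robot, and variables do not carry over. Pictures are saved under pics/ and viewed, and the job is handed in when it is done.

Besides the shell and the picture viewer there is one more tool, called after "Emit:" as a command line: name --argument value ..., lists and objects as JSON in quotes. arm_command: Moves the arm, as the interface text tells. Shift numbers are shares of 1000 mm and turn numbers shares of 45 degrees, none past 1 either way. Its arguments: {"type":"object","properties":{"deltas":{"type":"array","items":{"type":"object","properties":{"dx":{"type":"number","minimum":-1,"maximum":1},"dy":{"type":"number","minimum":-1,"maximum":1},"dz":{"type":"number","minimum":-1,"maximum":1},"wx":{"type":"number","minimum":-1,"maximum":1},"wy":{"type":"number","minimum":-1,"maximum":1},"wz":{"type":"number","minimum":-1,"maximum":1}}}},"claw":{"type":"number"},"grip_force":{"type":"number"}},"required":["deltas"]}

```bash
ls; mkdir -p pics
python3 - <<'E'
from plant import r
import cv2
s=r.get_state()
for k in s: print(k,s[k])
for n in("top","side"):
    im=r.snapshot(n); cv2.imwrite(f"pics/{n}0.png",im[:,:,::-1]); print(n,r.get_calibration(n))
E
```

```text
pics
clock 0.0
q [ 1.32376422  0.68998983 -0.1945133   1.56634727  0.15736683  0.90251203
 -0.2151019 ]
qd [-0.00055778  0.00085631 -0.00218195 -0.00049537  0.00104049 -0.00085061
 -0.00048982]
joint_torque [-1.90062792e-04 -5.27554572e+01 -1.26685593e+00 -1.53426629e+01
 -5.26267604e-02  6.61178885e-03  1.66918467e-04]
tool_pos [ 0.17309502 -0.60020807  0.40390525]
eef_rot [-0.09916398  0.70077861 -0.69950319  0.09884901]
contact_force [-0.35088016  0.91570231  0.42352381]
moment [ 0.0076291  -0.02313268  0.04124127]
opening 1.0015789633504484
top {'vertical_fov': 44.0935883150545, 'cx': 248.2974666695247, 'cy': 183.09745244873312, 'R': array([[-0.01414106, -0.99974792,  0.01743903],
       [-0.98138466,  0.01053631, -0.19176324],
       [ 0.19153116, -0.01982614, -0.98128627]]), 't': array([-0.17106547,  0.55207444,  0.89329666])}
side {'vertical_fov': 56.66319330486617, 'cx': 253.28371920623664, 'cy': 190.9579085013581, 'R': array([[ 0.99965871,  0.02576624,  0.00430858],
       [ 0.01953346, -0.62771526, -0.77819792],
       [-0.01734667,  0.77801649, -0.62800433]]), 't': array([-0.54515705, -0.06386669,  1.05346816])}
```

View pics/top0.png

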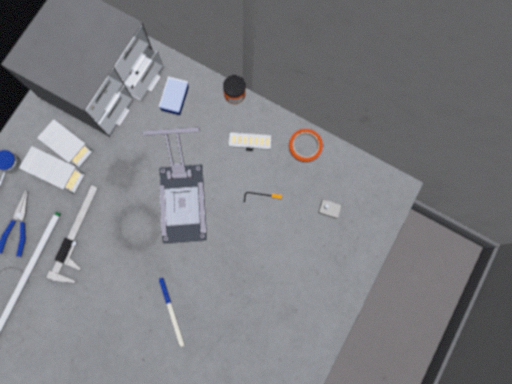

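View pics/side0.png

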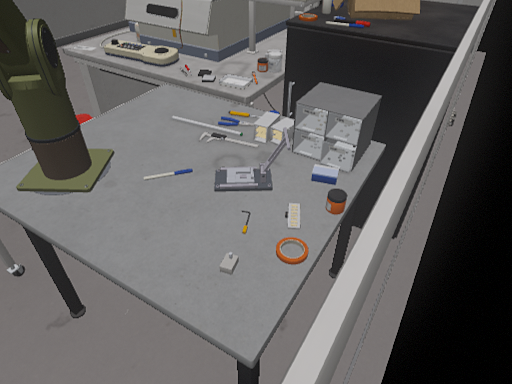

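Top view: the block is at (330,209) and the holder at (182,205) with its hinge up (+x world). The carrier is at (250,141), the key at (262,196) and the tape at (306,145). The side view shows the block at (229,262). I'll zoom in next.

```bash
cat > h.py <<'E'
import numpy as np, cv2
from plant import r
C={n:r.get_calibration(n) for n in("top","side")}
def foc(n): return 192/np.tan(np.radians(C[n]['vertical_fov'])/2)
def proj(n,X):
    c=C[n]; p=c['R']@np.asarray(X,float)+c['t']; return np.array([c['cx'],c['cy']])+foc(n)*p[:2]/p[2]
def ray(n,uv):
    c=C[n]; d=np.array([(uv[0]-c['cx'])/foc(n),(uv[1]-c['cy'])/foc(n),1]); return -c['R'].T@c['t'], c['R'].T@d
def onz(n,uv,z):
    o,d=ray(n,uv); return o+d*(z-o[2])/d[2]
def crop(src,dst,u,v,w,h,k):
    im=cv2.imread(src); a=im[max(v-h//2,0):v+h//2,max(u-w//2,0):u+w//2]; cv2.imwrite(dst,cv2.resize(a,None,fx=k,fy=k,interpolation=cv2.INTER_CUBIC))
E
python3 - <<'E'
from h import *
crop('pics/top0.png','pics/b_top.png',330,208,40,30,16)
crop('pics/side0.png','pics/b_side.png',230,262,48,36,14)
crop('pics/top0.png','pics/h_top.png',182,185,90,130,5)
crop('pics/side0.png','pics/h_side.png',250,165,120,90,6)
E
```

```text
(no output)
```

View pics/b_top.png

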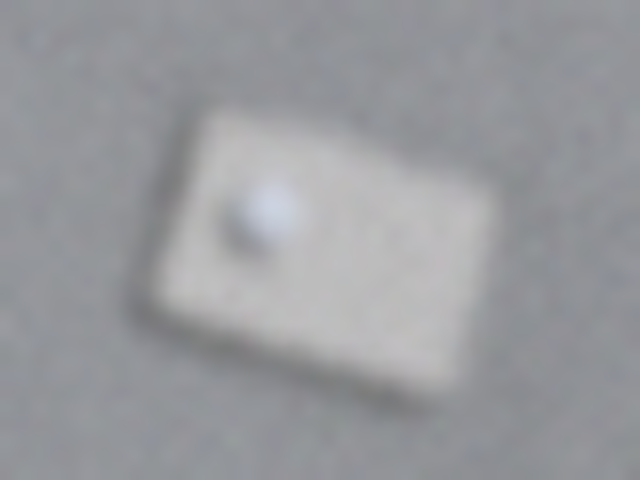

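View pics/b_side.png

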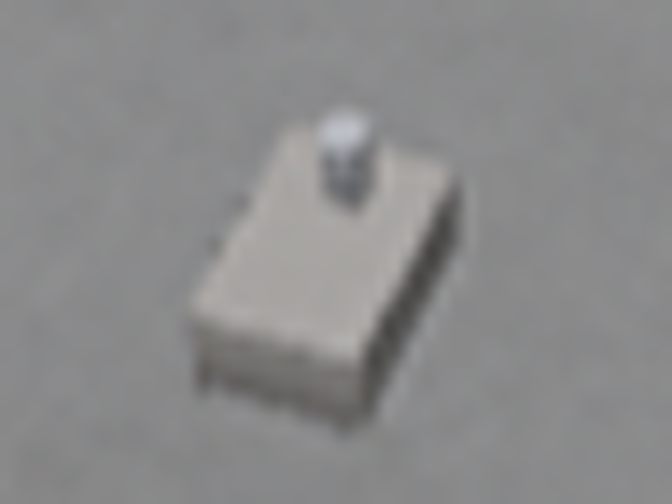

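View pics/h_top.png

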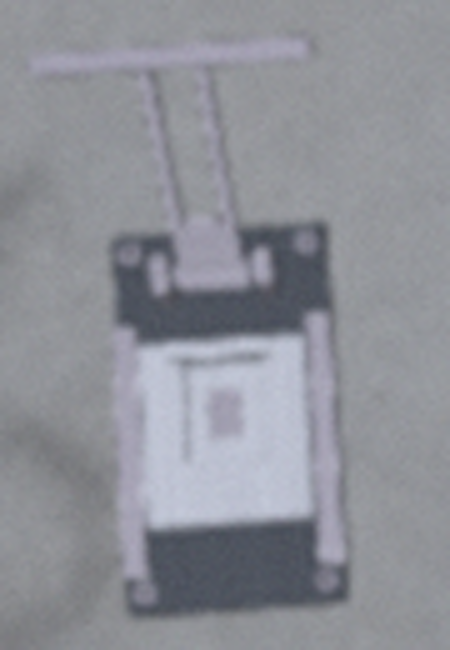

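View pics/h_side.png

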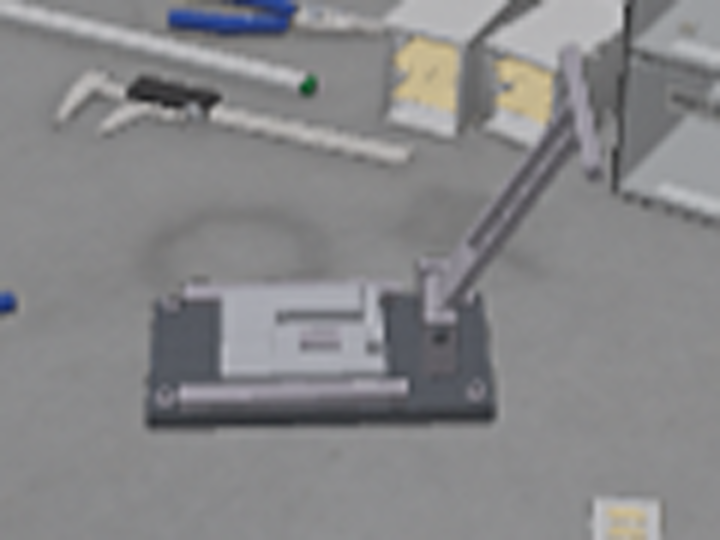

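Run:
```python
from h import *
def c2p(p,u0,v0,k): return (np.array(p,float)+.5)/k-.5+[u0,v0]
print("BLOCK top view z=18mm")
P=[onz('top',c2p(p,310,193,16),.018)[:2] for p in [(205,105),(500,190),(457,392),(153,300)]]
P=np.array(P);print(P.round(4),P.mean(0).round(4)); 
e=(P[1]+P[2]-P[0]-P[3])/2; print('len',np.linalg.norm(e),'ang',np.degrees(np.arctan2(e[1],e[0]))); e=(P[0]+P[1]-P[2]-P[3])/2; print('wid',np.linalg.norm(e),np.degrees(np.arctan2(e[1],e[0])))
print('pin top',onz('top',c2p((268,213),310,193,16),.032))
P=np.array([onz('side',c2p(p,206,244,14),.018)[:2] for p in [(288,122),(460,170),(368,362),(192,310)]])
print("side",P.round(4),P.mean(0).round(4)); e=(P[0]+P[1]-P[2]-P[3])/2; print('len',np.linalg.norm(e),np.degrees(np.arctan2(e[1],e[0])))
print("HOLDER top")
P=np.array([onz('top',c2p(p,137,120,5),.012)[:2] for p in [(112,238),(327,223),(348,598),(130,614)]])
print(P.round(4)); ex=(P[0]+P[1]-P[2]-P[3])/2; print(np.linalg.norm(ex),np.degrees(np.arctan2(ex[1],ex[0]))); ey=(P[0]+P[3]-P[1]-P[2])/2;print(np.linalg.norm(ey),np.degrees(np.arctan2(ey[1],ey[0])))
u=ex/np.linalg.norm(ex); print('centre',P.mean(0),'origin',P.mean(0)-.005*u)
P=np.array([onz('side',c2p(p,190,120,6),.012)[:2] for p in [(152,300),(148,417),(494,408),(484,295)]])
print("side",P.round(4)); ex=(P[2]+P[3]-P[0]-P[1])/2; print(np.linalg.norm(ex),np.degrees(np.arctan2(ex[1],ex[0])));u=ex/np.linalg.norm(ex); print('origin',P.mean(0)-.005*u)
# insert deck edges, z=24
P=np.array([onz('top',c2p(p,137,120,5),.024)[:2] for p in [(136,346),(303,334),(312,514),(148,529)]]);print('deck',P.round(4))
# bar ends two-view
def tri(a,b):
    o1,d1=ray('top',a);o2,d2=ray('side',b)
    A=np.array([d1,-d2]).T; t=np.linalg.lstsq(A,o2-o1,rcond=None)[0]; p,q=o1+d1*t[0],o2+d2*t[1]; return (p+q)/2,np.linalg.norm(p-q)
print(tri(c2p((33,64),137,120,5),c2p((569,50),190,120,6)),tri(c2p((306,47),137,120,5),c2p((594,175),190,120,6)))
```

```text
BLOCK top view z=18mm
[[ 0.5217 -0.3316]
 [ 0.5102 -0.3694]
 [ 0.484  -0.3625]
 [ 0.4964 -0.3238]] [ 0.5031 -0.3468]
len 0.040050950921798986 ang -107.37937021574777
wid 0.026784222747755538 -15.978801952066698
pin top [ 0.50548507 -0.33653394  0.032     ]
side [[ 0.4939 -0.3232]
 [ 0.5214 -0.3321]
 [ 0.5098 -0.3698]
 [ 0.4826 -0.3608]] [ 0.5019 -0.3465]
len 0.03934980953046842 73.08960742751697
HOLDER top
[[ 0.5943  0.0082]
 [ 0.5999 -0.0819]
 [ 0.4425 -0.0912]
 [ 0.4371 -0.0026]]
0.15757715038979958 3.6417411698914766
0.08952014405326664 93.49592731411475
centre [ 0.518446   -0.04186059] origin [ 0.51345609 -0.04217818]
side [[ 0.4338 -0.0041]
 [ 0.442  -0.0948]
 [ 0.5982 -0.0834]
 [ 0.5947  0.0052]]
0.15891270371560348 3.740822711503456
origin [ 0.51220077 -0.04460035]
deck [[ 0.5459 -0.0047]
 [ 0.5501 -0.0732]
 [ 0.4757 -0.0773]
 [ 0.4704 -0.0111]]
(array([0.62971108, 0.01642928, 0.14079147]), np.float64(0.0017461203154784312)) (array([ 0.63622473, -0.08389647,  0.13763699]), np.float64(0.002057211718443989))
```

```bash
cat >> h.py <<'E'
from scipy.spatial.transform import Rotation as Ro
HO=np.array([.513,-.0430,0]); HY=np.radians(3.7)
def w2h(p): return Ro.from_euler('z',-HY).apply(np.asarray(p)-HO)
def h2w(p): return Ro.from_euler('z',HY).apply(np.asarray(p))+HO
GD=.147
def cur():
    s=r.get_state(); return s,np.array(s['tool_pos']),Ro.from_quat(s['eef_rot'])
def downR(yaw):  # jaw axis (tool z) in the world xy plane at angle yaw; tool y = -z
    z=np.array([np.cos(yaw),np.sin(yaw),0]); y=np.array([0,0,-1.]); x=np.cross(y,z)
    return Ro.from_matrix(np.array([x,y,z]).T)
def delta(p,R,grasp,yaw,gd=GD):
    """deltas (share units) from pose p,R to have the grasp point at grasp with jaw axis yaw"""
    T=downR(yaw); tgt=np.asarray(grasp)-T.as_matrix()[:,1]*gd
    d=R.inv().apply(tgt-p); w=(R.inv()*T).as_rotvec()/np.radians(45)
    return d.round(4),w.round(4)
E
python3 - <<'E'
from h import *
s,p,R=cur()
print(R.as_matrix().round(3)); 
for a in (-17,163): print(delta(p,R,[.5025,-.3467,.11],np.radians(a)))
E
```

```text
[[-0.961 -0.001  0.277]
 [-0.277  0.002 -0.961]
 [ 0.    -1.    -0.002]]
(array([-0.3868,  0.1472, -0.152 ]), array([ 2.0000e-03, -1.2646e+00, -9.0000e-04]))
(array([-0.3868,  0.1472, -0.152 ]), array([1.1000e-03, 2.7354e+00, 2.4000e-03]))
```

Emit:
arm_command --deltas '[{"dx": -0.04,"dy": 0,"dz": -0.016,"wy": -0.15},{"dx": -0.085,"dy": 0,"dz": -0.033,"wy": -0.32},{"dx": -0.13,"dy": 0,"dz": -0.05,"wy": -0.5},{"dx": -0.175,"dy": 0.01,"dz": -0.068,"wy": -0.68},{"dx": -0.22,"dy": 0.02,"dz": -0.086,"wy": -0.86}]' --claw 1 --grip_force 20

```text
invalid input at $.deltas[0]: expected keys dx, dy, dz, wx, wy, wz
```

Run:
```python
from h import *
s,p,R=cur()
print(s['clock'],p,s['contact_force'],s['q']); print(delta(p,R,[.5025,-.3467,.09],np.radians(-17)))
```

```text
0.1 [ 0.17310126 -0.60024162  0.40401033] [0.75793792 0.11379429 0.40188573] [ 1.32380058  0.68988    -0.19453701  1.56621257  0.15729417  0.90256361
 -0.21508825]
(array([-0.3868,  0.1672, -0.152 ]), array([ 2.0000e-03, -1.2646e+00, -9.0000e-04]))
```

Emit:
arm_command --deltas '[{"dx": -0.04,"dy": 0,"dz": -0.016,"wx": 0,"wy": -0.15,"wz": 0},{"dx": -0.085,"dy": 0,"dz": -0.033,"wx": 0,"wy": -0.32,"wz": 0},{"dx": -0.13,"dy": 0,"dz": -0.05,"wx": 0,"wy": -0.5,"wz": 0},{"dx": -0.175,"dy": 0.01,"dz": -0.068,"wx": 0,"wy": -0.68,"wz": 0},{"dx": -0.22,"dy": 0.02,"dz": -0.086,"wx": 0,"wy": -0.86,"wz": 0}]' --claw 1 --grip_force 20

```text
clock: 0.6
tool_pos: [0.3619, -0.4557, 0.3846]
eef_rot: [0.327, -0.627, 0.627, -0.327]
contact_force: [0.9, -0.5, 0.5]
opening: 1.0
```

Run:
```python
from h import *
s,p,R=cur()
print(s['clock'],p,s['contact_force'],s['q']); print(delta(p,R,[.5025,-.3467,.09],np.radians(-17)))
```

```text
0.6 [ 0.36193164 -0.45566278  0.38456847] [ 0.93494272 -0.53911035  0.50521236] [ 1.0303908   0.67094029 -0.36008087  1.71629455  0.30746831  0.80992192
 -0.08099595]
(array([-0.1698,  0.1476,  0.0529]), array([-5.000e-04, -3.978e-01,  3.000e-04]))
```

Emit:
arm_command --deltas '[{"dx": -0.035,"dy": 0.03,"dz": 0.011,"wx": 0,"wy": -0.1,"wz": 0},{"dx": -0.07,"dy": 0.06,"dz": 0.022,"wx": 0,"wy": -0.2,"wz": 0},{"dx": -0.105,"dy": 0.09,"dz": 0.033,"wx": 0,"wy": -0.3,"wz": 0},{"dx": -0.14,"dy": 0.12,"dz": 0.044,"wx": 0,"wy": -0.398,"wz": 0},{"dx": -0.17,"dy": 0.148,"dz": 0.053,"wx": 0,"wy": -0.398,"wz": 0}]'

```text
clock: 1.1
tool_pos: [0.5034, -0.347, 0.235]
eef_rot: [-0.42, 0.569, -0.569, 0.42]
contact_force: [0.5, -0.2, 0.0]
opening: 1.004
```

Run:
```python
from h import *
s,p,R=cur()
print(s['clock'],p,s['contact_force'],s['moment'],s['q']); print(delta(p,R,[.5025,-.3467,.0295],np.radians(-17)))
```

```text
1.1 [ 0.50336694 -0.34701218  0.23501438] [ 0.54472806 -0.18306293  0.00363911] [-0.02293278 -0.09687968 -0.00555859] [ 0.70572208  0.91596357 -0.31880866  1.72140375  0.46820368  0.58092209
 -0.19210841]
(array([ 0.    ,  0.0585, -0.0009]), array([ 0.0004, -0.0034, -0.0014]))
```

Emit:
arm_command --deltas '[{"dx": 0,"dy": 0.02,"dz": -0.001,"wx": 0,"wy": 0,"wz": 0},{"dx": 0,"dy": 0.04,"dz": -0.001,"wx": 0,"wy": 0,"wz": 0},{"dx": 0,"dy": 0.055,"dz": -0.001,"wx": 0,"wy": 0,"wz": 0},{"dx": 0,"dy": 0.058,"dz": -0.001,"wx": 0,"wy": 0,"wz": 0},{"dx": 0,"dy": 0.058,"dz": -0.001,"wx": 0,"wy": 0,"wz": 0}]'

```text
clock: 1.6
tool_pos: [0.5009, -0.3485, 0.1785]
eef_rot: [-0.419, 0.57, -0.569, 0.419]
contact_force: [0.6, 0.0, -0.4]
opening: 1.0
```

Run:
```python
from h import *
s,p,R=cur()
print(s['clock'],p,s['contact_force'],s['moment'])
im=r.snapshot('side'); cv2.imwrite('pics/s1.png',im[:,:,::-1]); crop('pics/s1.png','pics/s1c.png',230,240,100,75,8)
```

```text
1.6 [ 0.5009384  -0.34845588  0.17846464] [ 5.82988553e-01  5.21425921e-04 -4.38488351e-01] [-0.02316965 -0.10322963 -0.02258403]
```

View pics/s1c.png

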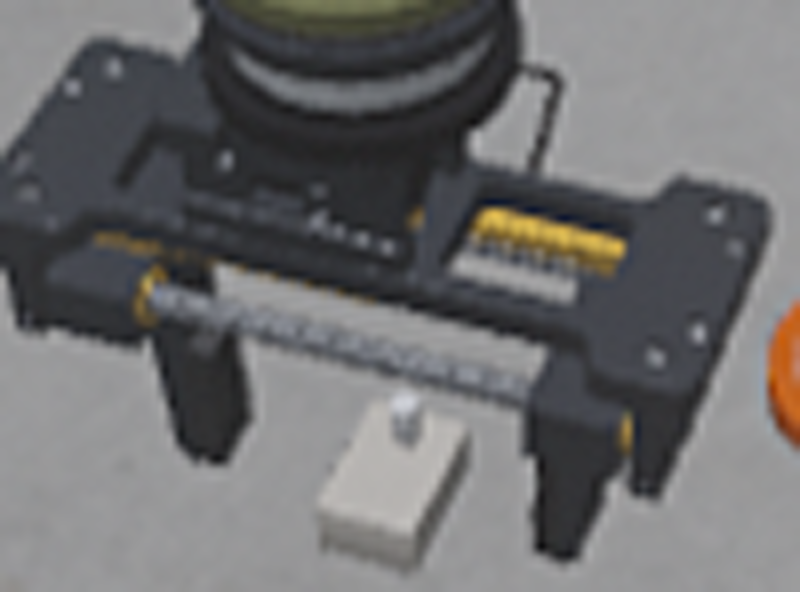

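The jaws straddle the block (block centre at crop (395,490), fingers at (210,380) and (560,470)). I'll check how it has settled before closing.

Run:
```python
from h import *
s,p,R=cur()
print(s['clock'],p,s['contact_force'],s['qd'].round(3)); print(delta(p,R,[.5025,-.3467,.0295],np.radians(-17)))
```

```text
1.65 [ 0.50121632 -0.34863124  0.17917384] [-0.71812937  0.02885401  0.89740373] [ 0.005 -0.016 -0.006 -0.006 -0.001  0.001 -0.001]
(array([-0.0022,  0.0027,  0.0006]), array([-0.0009, -0.0073,  0.0003]))
```

Emit:
arm_command --deltas '[{"dx": -0.002,"dy": 0.003,"dz": 0,"wx": 0,"wy": 0,"wz": 0},{"dx": -0.002,"dy": 0.003,"dz": 0,"wx": 0,"wy": 0,"wz": 0},{"dx": -0.002,"dy": 0.003,"dz": 0,"wx": 0,"wy": 0,"wz": 0},{"dx": -0.002,"dy": 0.003,"dz": 0,"wx": 0,"wy": 0,"wz": 0},{"dx": -0.002,"dy": 0.003,"dz": 0,"wx": 0,"wy": 0,"wz": 0}]' --claw -1 --grip_force 35

```text
clock: 2.15
tool_pos: [0.5018, -0.3465, 0.1759]
eef_rot: [0.419, -0.569, 0.57, -0.419]
contact_force: [-0.3, -0.2, 0.3]
opening: 0.572
```

Run:
```python
from h import *
s,p,R=cur()
print(s['clock'],p,s['contact_force'],s['opening']*88); print(delta(p,R,[.5025,-.3467,.0295],np.radians(-17)))
```

```text
2.15 [ 0.5017528  -0.3464781   0.17594596] [-0.29286052 -0.15061213  0.29519954] 50.29837132382294
(array([-0.    , -0.0006,  0.0008]), array([-0.0004, -0.0068,  0.0003]))
```

Emit:
arm_command --deltas '[{"dx": 0,"dy": 0,"dz": 0,"wx": 0,"wy": 0,"wz": 0},{"dx": 0,"dy": 0,"dz": 0,"wx": 0,"wy": 0,"wz": 0},{"dx": 0,"dy": 0,"dz": 0,"wx": 0,"wy": 0,"wz": 0},{"dx": 0,"dy": 0,"dz": 0,"wx": 0,"wy": 0,"wz": 0},{"dx": 0,"dy": 0,"dz": 0,"wx": 0,"wy": 0,"wz": 0}]'

```text
clock: 2.65
tool_pos: [0.5017, -0.3464, 0.1757]
eef_rot: [0.419, -0.569, 0.57, -0.419]
contact_force: [0.4, -0.9, 0.1]
opening: 0.312
```

Run:
```python
from h import *
s,p,R=cur()
print(s['clock'],p,s['contact_force'],s['opening']*88);
```

```text
2.65 [ 0.50173934 -0.34639548  0.17572772] [ 0.35734836 -0.91021408  0.08631059] 27.4442133101482
```

Emit:
arm_command --deltas '[{"dx": 0,"dy": -0.01,"dz": 0,"wx": 0,"wy": 0,"wz": 0},{"dx": 0,"dy": -0.03,"dz": 0,"wx": 0,"wy": 0,"wz": 0},{"dx": 0,"dy": -0.05,"dz": 0,"wx": 0,"wy": 0,"wz": 0},{"dx": 0,"dy": -0.07,"dz": 0,"wx": 0,"wy": 0,"wz": 0},{"dx": 0,"dy": -0.08,"dz": 0,"wx": 0,"wy": 0,"wz": 0}]'

```text
clock: 3.15
tool_pos: [0.5021, -0.3466, 0.2579]
eef_rot: [0.419, -0.569, 0.57, -0.419]
contact_force: [0.4, -0.7, -1.1]
opening: 0.311
```

```bash
cat >> h.py <<'E'
def st(hx=None,hy=0,tcpz=None,yaw=-86.3):
    s,p,R=cur()
    print('t',round(s['clock'],2),'tcp',p.round(4),'F',np.round(s['contact_force'],1),'M',np.round(s['moment'],2),'open',round(s['opening']*88,1))
    print('holder frame tcp',w2h(p).round(4),'jawyaw',np.degrees(np.arctan2(R.as_matrix()[1,2],R.as_matrix()[0,2])).round(2),'tooly',R.as_matrix()[:,1].round(3))
    if hx is not None:
        g=h2w([hx,hy,0]); g[2]=tcpz-GD; print(*delta(p,R,g,np.radians(yaw)))
E
python3 - <<'E'
from h import *
st(-.019,0,.245)
im=r.snapshot('side'); cv2.imwrite('pics/s2.png',im[:,:,::-1]); crop('pics/s2.png','pics/s2c.png',230,225,100,75,8)
E
```

```text
t 3.15 tcp [ 0.5021 -0.3466  0.2579] F [ 0.4 -0.7 -1.1] M [-0.06 -0.05 -0.05] open 27.4
holder frame tcp [-0.0305 -0.3023  0.2579] jawyaw -17.31 tooly [ 0.002 -0.001 -1.   ]
[-0.2863  0.0125 -0.0977] [-3.2000e-03  1.5331e+00 -1.3000e-03]
```

View pics/s2c.png

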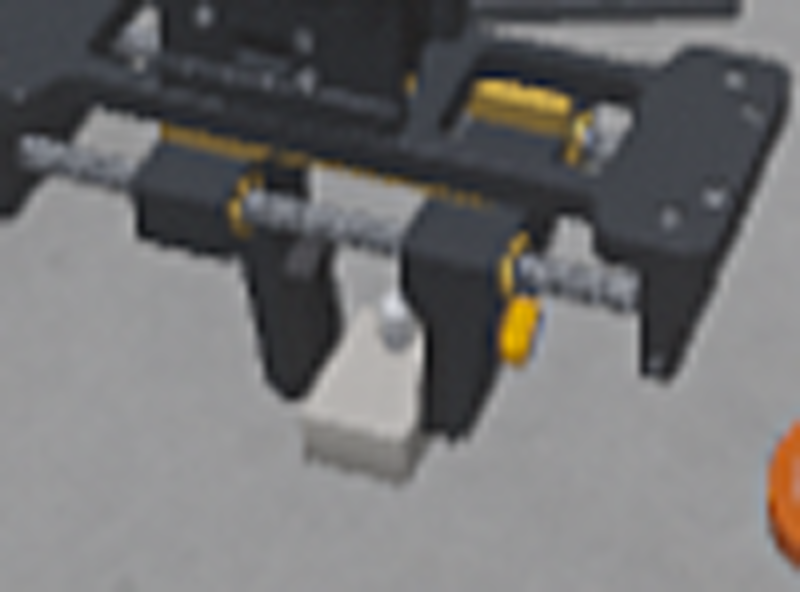

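The block is held square between the pads and clear of the table. Carrying it to the holder now.

Emit:
arm_command --deltas '[{"dx": -0.02,"dy": 0,"dz": -0.007,"wx": 0,"wy": 0.12,"wz": 0},{"dx": -0.05,"dy": 0,"dz": -0.017,"wx": 0,"wy": 0.28,"wz": 0},{"dx": -0.085,"dy": 0,"dz": -0.029,"wx": 0,"wy": 0.45,"wz": 0},{"dx": -0.12,"dy": 0,"dz": -0.041,"wx": 0,"wy": 0.62,"wz": 0},{"dx": -0.155,"dy": 0,"dz": -0.053,"wx": 0,"wy": 0.8,"wz": 0}]'

```text
clock: 3.7
tool_pos: [0.4969, -0.1813, 0.2554]
eef_rot: [-0.221, 0.672, -0.672, 0.22]
contact_force: [-0.1, 0.8, -1.2]
opening: 0.313
```

Run:
```python
from h import *
st(-.019,0,.245)
```

```text
t 3.7 tcp [ 0.4969 -0.1813  0.2554] F [-0.1  0.8 -1.2] M [ 0.03 -0.07 -0.03] open 27.6
holder frame tcp [-0.025  -0.1369  0.2554] jawyaw -53.65 tooly [-0.  0. -1.]
[-0.079   0.0104 -0.112 ] [4.000e-04 7.257e-01 5.000e-04]
```

Emit:
arm_command --deltas '[{"dx": -0.02,"dy": 0.002,"dz": -0.028,"wx": 0,"wy": 0.18,"wz": 0},{"dx": -0.04,"dy": 0.004,"dz": -0.056,"wx": 0,"wy": 0.36,"wz": 0},{"dx": -0.06,"dy": 0.006,"dz": -0.085,"wx": 0,"wy": 0.54,"wz": 0},{"dx": -0.075,"dy": 0.008,"dz": -0.106,"wx": 0,"wy": 0.7,"wz": 0},{"dx": -0.079,"dy": 0.01,"dz": -0.112,"wx": 0,"wy": 0.726,"wz": 0}]'

```text
clock: 4.2
tool_pos: [0.4935, -0.0418, 0.2452]
eef_rot: [-0.027, 0.707, -0.706, 0.026]
contact_force: [0.1, -0.7, -1.2]
opening: 0.314
```

Run:
```python
from h import *
st(-.019,0,.215)
for n in('top','side'):
    im=r.snapshot(n); cv2.imwrite(f'pics/{n}3.png',im[:,:,::-1])
crop('pics/side3.png','pics/s3c.png',235,165,120,90,6)
crop('pics/top3.png','pics/t3c.png',182,190,120,100,6)
st(-.019,0,.215)
```

```text
t 4.2 tcp [ 0.4935 -0.0418  0.2452] F [ 0.1 -0.7 -1.2] M [-0.01 -0.03  0.03] open 27.7
holder frame tcp [-0.0193  0.0024  0.2452] jawyaw -85.73 tooly [-0.001  0.002 -1.   ]
[-0.0003  0.0302  0.0025] [0.0025 0.0127 0.0012]
t 4.3 tcp [ 0.4936 -0.0447  0.2453] F [ 0.4 -0.3 -1.1] M [-0.04  0.03 -0.  ] open 27.7
holder frame tcp [-0.0195 -0.0004  0.2453] jawyaw -85.72 tooly [-0.001  0.    -1.   ]
[-0.0005  0.0303 -0.0004] [0.0001 0.0129 0.0012]
```

View pics/s3c.png

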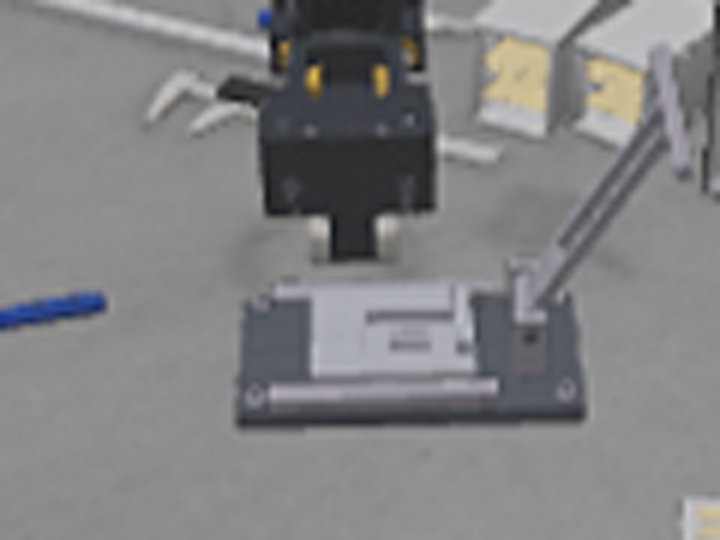

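View pics/t3c.png

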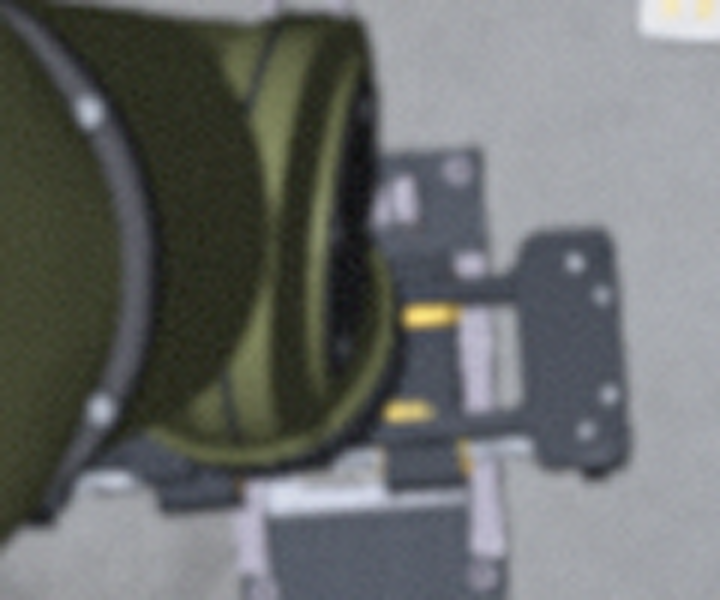

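The block hangs in front of the pocket, level and aligned, with the fingers at side crop (355,200). Before sliding, I'll refine the holder's y and yaw from the first top image.

Run:
```python
from h import *
im=cv2.imread('pics/top0.png').astype(int); g=im.mean(2)
K=8
big=cv2.resize(g[120:255,137:227].astype(np.float32),None,fx=K,fy=K,interpolation=cv2.INTER_CUBIC)
def c2p(p): return (np.array(p,float)+.5)/K-.5+[137,120]
# deck bright mask
for th in (175,185,195):
    m=(big>th).astype(np.uint8); m=cv2.morphologyEx(m,cv2.MORPH_OPEN,np.ones((25,25),np.uint8))
    cs,_=cv2.findContours(m,cv2.RETR_EXTERNAL,cv2.CHAIN_APPROX_NONE); c=max(cs,key=cv2.contourArea)
    P=np.array([onz('top',c2p(q[0]),.024)[:2] for q in c],np.float32)*1000
    rect=cv2.minAreaRect(P); print('deck',th,rect, w2h([*(np.array(rect[0])/1000),.024])*1000)
for th in (75,85,95,105):
    m=(big<th).astype(np.uint8); m=cv2.morphologyEx(m,cv2.MORPH_OPEN,np.ones((9,9),np.uint8))
    cs,_=cv2.findContours(m,cv2.RETR_EXTERNAL,cv2.CHAIN_APPROX_NONE); c=np.vstack([x for x in cs if cv2.contourArea(x)>2000])
    P=np.array([onz('top',c2p(q[0]),.012)[:2] for q in c],np.float32)*1000
    rect=cv2.minAreaRect(P); print('plate',th,rect, w2h([*(np.array(rect[0])/1000),.012])*1000)
# pictures profile across deck at crop rows
print(g[180:232:4,155:210:3].astype(int))
```

```text
deck 175 ((510.16937255859375, -39.60441970825195), (73.14505004882812, 70.09681701660156), 3.605159044265747) [-2.6056027   3.57116953 24.        ]
deck 185 ((510.1046142578125, -40.72269821166992), (71.20803833007812, 65.85454559326172), 3.3025453090667725) [-2.74239111  2.45940095 24.        ]
deck 195 ((507.27288818359375, -24.84019660949707), (66.23146057128906, 27.547950744628906), 5.771841526031494) [-4.5432803  18.49153517 24.        ]Traceback (most recent call last):
  File "<stdin>", line 14, in <module>
    return _nx.concatenate(arrs, 0, dtype=dtype, casting=casting)
           ~~~~~~~~~~~~~~~^^^^^^^^^^^^^^^^^^^^^^^^^^^^^^^^^^^^^^^
ValueError: need at least one array to concatenate
```

Emit:
arm_command --deltas '[{"dx": 0,"dy": 0.015,"dz": -0.001,"wx": 0,"wy": 0.013,"wz": 0},{"dx": 0,"dy": 0.03,"dz": -0.0015,"wx": 0,"wy": 0.013,"wz": 0},{"dx": 0,"dy": 0.04,"dz": -0.0015,"wx": 0,"wy": 0.013,"wz": 0},{"dx": 0,"dy": 0.042,"dz": -0.0015,"wx": 0,"wy": 0.013,"wz": 0},{"dx": 0,"dy": 0.042,"dz": -0.0015,"wx": 0,"wy": 0.013,"wz": 0}]'

```text
clock: 4.8
tool_pos: [0.4935, -0.0452, 0.2036]
eef_rot: [0.021, -0.707, 0.707, -0.021]
contact_force: [-0.4, 0.7, -1.3]
opening: 0.313
```

```bash
sed -i 's/-.0430,0\]/-.0418,0]/' h.py
python3 - <<'E'
from h import *
st(-.019,0,.200)
for n in('side',):
    im=r.snapshot(n); cv2.imwrite(f'pics/{n}4.png',im[:,:,::-1])
crop('pics/side4.png','pics/s4c.png',240,175,100,75,8)
st(-.019,0,.200)
E
```

```text
t 4.8 tcp [ 0.4935 -0.0452  0.2036] F [-0.4  0.7 -1.3] M [ 0.01 -0.05  0.02] open 27.5
holder frame tcp [-0.0197 -0.0021  0.2036] jawyaw -86.61 tooly [-0. -0. -1.]
[-0.0007  0.0036 -0.0021] [-0.0006 -0.0068  0.0006]
t 4.85 tcp [ 0.4936 -0.0449  0.2039] F [ 0.   0.2 -1.1] M [0.05 0.02 0.02] open 27.6
holder frame tcp [-0.0196 -0.0019  0.2039] jawyaw -86.6 tooly [ 0. -0. -1.]
[-0.0006  0.0039 -0.0019] [-0.0005 -0.0066 -0.0002]
```

View pics/s4c.png

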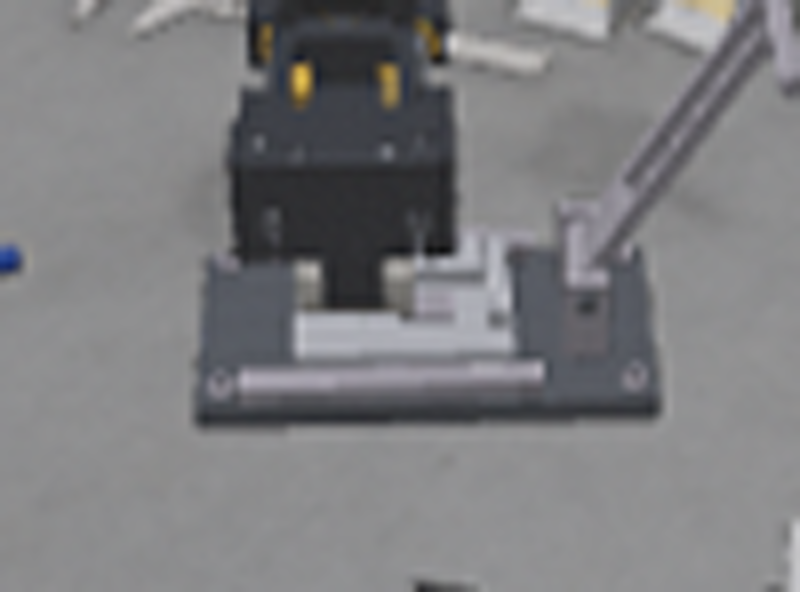

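The block sits 3–4 mm above the deck, with its front end level with the deck's front edge (crop x≈296). I'll lower to contact in small steps and correct y.

Emit:
arm_command --deltas '[{"dx": 0,"dy": 0.001,"dz": -0.002,"wx": 0,"wy": -0.007,"wz": 0},{"dx": 0,"dy": 0.002,"dz": -0.002,"wx": 0,"wy": -0.007,"wz": 0},{"dx": 0,"dy": 0.003,"dz": -0.002,"wx": 0,"wy": -0.007,"wz": 0},{"dx": 0,"dy": 0.0035,"dz": -0.002,"wx": 0,"wy": -0.007,"wz": 0},{"dx": 0,"dy": 0.0035,"dz": -0.002,"wx": 0,"wy": -0.007,"wz": 0}]'

```text
clock: 5.35
tool_pos: [0.4934, -0.0421, 0.2002]
eef_rot: [0.023, -0.707, 0.707, -0.023]
contact_force: [0.1, 0.6, -1.2]
opening: 0.314
```

Run:
```python
from h import *
st(-.019,0,.200)
```

```text
t 5.35 tcp [ 0.4934 -0.0421  0.2002] F [ 0.1  0.6 -1.2] M [0.05 0.05 0.  ] open 27.6
holder frame tcp [-0.0196  0.0009  0.2002] jawyaw -86.24 tooly [ 0. -0. -1.]
[-0.0006  0.0002  0.0009] [-0.0002  0.0014 -0.0001]
```

Emit:
arm_command --deltas '[{"dx": 0,"dy": 0.0005,"dz": 0.001,"wx": 0,"wy": 0,"wz": 0},{"dx": 0,"dy": 0.001,"dz": 0.001,"wx": 0,"wy": 0,"wz": 0},{"dx": 0,"dy": 0.001,"dz": 0.001,"wx": 0,"wy": 0,"wz": 0},{"dx": 0,"dy": 0.001,"dz": 0.001,"wx": 0,"wy": 0,"wz": 0},{"dx": 0,"dy": 0.001,"dz": 0.001,"wx": 0,"wy": 0,"wz": 0}]'

```text
clock: 5.85
tool_pos: [0.4935, -0.0432, 0.1996]
eef_rot: [0.023, -0.707, 0.707, -0.023]
contact_force: [-0.3, 0.3, 5.2]
opening: 0.313
```

Run:
```python
from h import *
st(-.019,0,.200)
```

```text
t 5.85 tcp [ 0.4935 -0.0432  0.1996] F [-0.3  0.3  5.2] M [0.08 0.17 0.04] open 27.5
holder frame tcp [-1.960e-02 -1.000e-04  1.996e-01] jawyaw -86.24 tooly [ 0. -0. -1.]
[-0.0006 -0.0004 -0.0001] [-0.0002  0.0012 -0.0005]
```

Contact with the deck (about 6 N) at TCP z = 0.1996. I'll ease off slightly and slide towards the fence.

Emit:
arm_command --deltas '[{"dx": -0.002,"dy": -0.0003,"dz": 0,"wx": 0,"wy": 0,"wz": 0},{"dx": -0.005,"dy": -0.0003,"dz": 0,"wx": 0,"wy": 0,"wz": 0},{"dx": -0.009,"dy": -0.0003,"dz": 0,"wx": 0,"wy": 0,"wz": 0},{"dx": -0.013,"dy": -0.0003,"dz": 0,"wx": 0,"wy": 0,"wz": 0},{"dx": -0.016,"dy": -0.0003,"dz": 0,"wx": 0,"wy": 0,"wz": 0}]'

```text
clock: 6.35
tool_pos: [0.5086, -0.0422, 0.1994]
eef_rot: [0.024, -0.707, 0.707, -0.022]
contact_force: [-2.9, 0.9, 4.1]
opening: 0.315
```

Run:
```python
from h import *
st(.006,0,.1996)
```

```text
t 6.35 tcp [ 0.5086 -0.0422  0.1994] F [-2.9  0.9  4.1] M [-0.04  0.78 -0.05] open 27.8
holder frame tcp [-4.400e-03 -1.000e-04  1.994e-01] jawyaw -86.26 tooly [-0.003 -0.    -1.   ]
[-0.0104 -0.0002 -0.0001] [0.     0.001  0.0038]
```

Emit:
arm_command --deltas '[{"dx": -0.0015,"dy": -0.0001,"dz": 0,"wx": 0,"wy": 0,"wz": 0},{"dx": -0.003,"dy": -0.0001,"dz": 0,"wx": 0,"wy": 0,"wz": 0},{"dx": -0.0045,"dy": -0.0001,"dz": 0,"wx": 0,"wy": 0,"wz": 0},{"dx": -0.0055,"dy": -0.0001,"dz": 0,"wx": 0,"wy": 0,"wz": 0},{"dx": -0.006,"dy": -0.0001,"dz": 0,"wx": 0,"wy": 0,"wz": 0}]'

```text
clock: 6.85
tool_pos: [0.5161, -0.0416, 0.1995]
eef_rot: [0.023, -0.707, 0.707, -0.024]
contact_force: [0.8, 0.1, -1.3]
opening: 0.31
```

Run:
```python
from h import *
st(.006,0,.1996)
im=r.snapshot('side'); cv2.imwrite(f'pics/side5.png',im[:,:,::-1])
crop('pics/side5.png','pics/s5c.png',240,175,100,75,8)
st(.006,0,.1996)
```

```text
t 6.85 tcp [ 0.5161 -0.0416  0.1995] F [ 0.8  0.1 -1.3] M [ 0.06  0.05 -0.06] open 27.3
holder frame tcp [ 0.0031 -0.      0.1995] jawyaw -86.23 tooly [ 0.002 -0.    -1.   ]
[-0.0029 -0.0001 -0.    ] [-0.0002  0.0015 -0.0021]
t 6.9 tcp [ 0.5162 -0.0416  0.1995] F [ 0.4 -0.3 -1.7] M [ 0.01 -0.01 -0.04] open 27.7
holder frame tcp [ 0.0032 -0.      0.1995] jawyaw -86.23 tooly [ 0.002 -0.    -1.   ]
[-0.0028 -0.0001 -0.    ] [-0.0002  0.0016 -0.0025]
```

View pics/s5c.png

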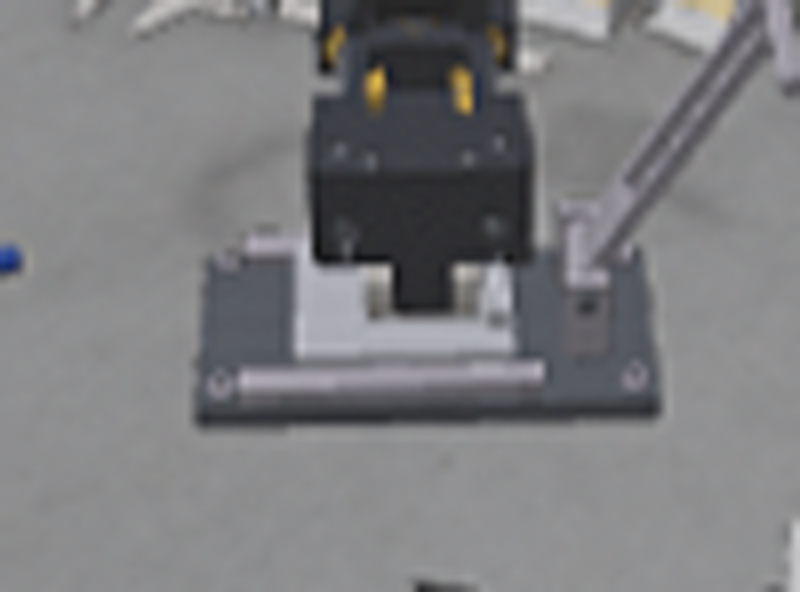

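The deck reaction has vanished at holder x≈+3, and the picture shows the block against the fence (crop x≈480), so it is over the pocket. Moving on 1 mm and lowering gently.

Emit:
arm_command --deltas '[{"dx": -0.0005,"dy": 0.0,"dz": 0,"wx": 0,"wy": 0,"wz": 0},{"dx": -0.0007,"dy": 0.0005,"dz": 0,"wx": 0,"wy": 0,"wz": 0},{"dx": -0.0007,"dy": 0.001,"dz": 0,"wx": 0,"wy": 0,"wz": 0},{"dx": -0.0007,"dy": 0.0015,"dz": 0,"wx": 0,"wy": 0,"wz": 0},{"dx": -0.0007,"dy": 0.0015,"dz": 0,"wx": 0,"wy": 0,"wz": 0}]'

```text
clock: 7.4
tool_pos: [0.5162, -0.0416, 0.198]
eef_rot: [0.023, -0.707, 0.707, -0.023]
contact_force: [-1.2, -0.1, -1.9]
opening: 0.31
```

Run:
```python
from h import *
st(.004,0,.1996)
```

```text
t 7.4 tcp [ 0.5162 -0.0416  0.198 ] F [-1.2 -0.1 -1.9] M [ 0.01 -0.02 -0.04] open 27.3
holder frame tcp [ 3.20e-03 -1.00e-04  1.98e-01] jawyaw -86.24 tooly [ 0. -0. -1.]
[-0.0008 -0.0016 -0.0001] [-0.0001  0.0013 -0.0001]
```

Emit:
arm_command --deltas '[{"dx": 0.0004,"dy": 0.0005,"dz": 0,"wx": 0,"wy": 0,"wz": 0},{"dx": 0.0004,"dy": 0.001,"dz": 0,"wx": 0,"wy": 0,"wz": 0},{"dx": 0.0004,"dy": 0.0015,"dz": 0,"wx": 0,"wy": 0,"wz": 0},{"dx": 0.0004,"dy": 0.002,"dz": 0,"wx": 0,"wy": 0,"wz": 0},{"dx": 0.0004,"dy": 0.002,"dz": 0,"wx": 0,"wy": 0,"wz": 0}]'

```text
clock: 7.9
tool_pos: [0.516, -0.0417, 0.1961]
eef_rot: [0.023, -0.707, 0.707, -0.023]
contact_force: [0.5, 0.2, -2.3]
opening: 0.309
```

Run:
```python
from h import *
st(.004,0,.1996)
```

```text
t 7.9 tcp [ 0.516  -0.0417  0.1961] F [ 0.5  0.2 -2.3] M [ 0.03 -0.28 -0.03] open 27.2
holder frame tcp [ 3.000e-03 -1.000e-04  1.961e-01] jawyaw -86.24 tooly [ 0.001 -0.    -1.   ]
[-0.001  -0.0035 -0.0001] [-0.0002  0.0014 -0.0009]
```

Emit:
arm_command --deltas '[{"dx": 0,"dy": 0.0005,"dz": 0,"wx": 0,"wy": 0,"wz": 0},{"dx": 0,"dy": 0.001,"dz": 0,"wx": 0,"wy": 0,"wz": 0},{"dx": 0,"dy": 0.0012,"dz": 0,"wx": 0,"wy": 0,"wz": 0},{"dx": 0,"dy": 0.0012,"dz": 0,"wx": 0,"wy": 0,"wz": 0},{"dx": 0,"dy": 0.0012,"dz": 0,"wx": 0,"wy": 0,"wz": 0}]'

```text
clock: 8.4
tool_pos: [0.5159, -0.0417, 0.1955]
eef_rot: [0.023, -0.707, 0.707, -0.024]
contact_force: [0.6, 0.1, 6.0]
opening: 0.313
```

Run:
```python
from h import *
st(.004,0,.1996)
```

```text
t 8.4 tcp [ 0.5159 -0.0417  0.1955] F [0.6 0.1 6. ] M [ 0.09 -0.04  0.03] open 27.5
holder frame tcp [ 3.000e-03 -1.000e-04  1.955e-01] jawyaw -86.24 tooly [ 0.001 -0.    -1.   ]
[-0.0011 -0.0041 -0.0001] [-0.0002  0.0013 -0.0013]
```

The ejector pad was touched 4.1 mm down (about 7.5 N). Continuing slowly.

Emit:
arm_command --deltas '[{"dx": 0,"dy": 0.0006,"dz": 0,"wx": 0,"wy": 0,"wz": 0},{"dx": 0,"dy": 0.0012,"dz": 0,"wx": 0,"wy": 0,"wz": 0},{"dx": 0,"dy": 0.0018,"dz": 0,"wx": 0,"wy": 0,"wz": 0},{"dx": 0,"dy": 0.0024,"dz": 0,"wx": 0,"wy": 0,"wz": 0},{"dx": 0,"dy": 0.0025,"dz": 0,"wx": 0,"wy": 0,"wz": 0}]'

```text
clock: 8.9
tool_pos: [0.5159, -0.0417, 0.193]
eef_rot: [0.023, -0.707, 0.707, -0.024]
contact_force: [-0.0, -0.0, 6.5]
opening: 0.313
```

Run:
```python
from h import *
st(.004,0,.1996)
```

```text
t 8.9 tcp [ 0.5159 -0.0417  0.193 ] F [-0.  -0.   6.5] M [ 0.12 -0.13  0.02] open 27.5
holder frame tcp [ 2.90e-03 -1.00e-04  1.93e-01] jawyaw -86.24 tooly [ 0.001 -0.    -1.   ]
[-0.0011 -0.0066 -0.0001] [-0.0002  0.0013 -0.0013]
```

Emit:
arm_command --deltas '[{"dx": 0,"dy": 0.0004,"dz": 0,"wx": 0,"wy": 0,"wz": 0},{"dx": 0,"dy": 0.0008,"dz": 0,"wx": 0,"wy": 0,"wz": 0},{"dx": 0,"dy": 0.0012,"dz": 0,"wx": 0,"wy": 0,"wz": 0},{"dx": 0,"dy": 0.0014,"dz": 0,"wx": 0,"wy": 0,"wz": 0},{"dx": 0,"dy": 0.0014,"dz": 0,"wx": 0,"wy": 0,"wz": 0}]'

```text
clock: 9.4
tool_pos: [0.5159, -0.0417, 0.1917]
eef_rot: [0.023, -0.707, 0.707, -0.024]
contact_force: [0.6, 0.3, 6.6]
opening: 0.311
```

Run:
```python
from h import *
st(.004,0,.1996)
```

```text
t 9.4 tcp [ 0.5159 -0.0417  0.1917] F [0.6 0.3 6.6] M [ 0.14 -0.11  0.02] open 27.3
holder frame tcp [ 2.900e-03 -1.000e-04  1.917e-01] jawyaw -86.24 tooly [ 0.001 -0.    -1.   ]
[-0.0011 -0.0079 -0.0001] [-0.0001  0.0013 -0.0014]
```

Emit:
arm_command --deltas '[{"dx": 0,"dy": 0.0003,"dz": 0,"wx": 0,"wy": 0,"wz": 0},{"dx": 0,"dy": 0.0006,"dz": 0,"wx": 0,"wy": 0,"wz": 0},{"dx": 0,"dy": 0.0008,"dz": 0,"wx": 0,"wy": 0,"wz": 0},{"dx": 0,"dy": 0.0008,"dz": 0,"wx": 0,"wy": 0,"wz": 0},{"dx": 0,"dy": 0.0008,"dz": 0,"wx": 0,"wy": 0,"wz": 0}]'

```text
clock: 9.9
tool_pos: [0.5159, -0.0417, 0.1916]
eef_rot: [0.023, -0.707, 0.707, -0.024]
contact_force: [-1.0, 0.5, 14.0]
opening: 0.312
```

Run:
```python
from h import *
st(.004,0,.1996)
```

```text
t 9.9 tcp [ 0.5159 -0.0417  0.1916] F [-1.   0.5 14. ] M [0.11 0.15 0.01] open 27.5
holder frame tcp [ 2.900e-03 -1.000e-04  1.916e-01] jawyaw -86.24 tooly [ 0.001  0.    -1.   ]
[-0.0011 -0.008  -0.0001] [-0.0001  0.0013 -0.0019]
```

A hard stop at 8.0 mm below the deck contact: the force rose to 15 N with no travel. One slightly firmer press will confirm it.

Emit:
arm_command --deltas '[{"dx": 0,"dy": 0.0002,"dz": 0,"wx": 0,"wy": 0,"wz": 0},{"dx": 0,"dy": 0.0004,"dz": 0,"wx": 0,"wy": 0,"wz": 0},{"dx": 0,"dy": 0.0005,"dz": 0,"wx": 0,"wy": 0,"wz": 0},{"dx": 0,"dy": 0.0005,"dz": 0,"wx": 0,"wy": 0,"wz": 0},{"dx": 0,"dy": 0.0005,"dz": 0,"wx": 0,"wy": 0,"wz": 0}]'

```text
clock: 10.4
tool_pos: [0.5159, -0.0417, 0.1916]
eef_rot: [0.023, -0.707, 0.707, -0.024]
contact_force: [-1.1, 0.8, 19.7]
opening: 0.314
```

Run:
```python
from h import *
st(.004,0,.1996)
im=r.snapshot('side'); cv2.imwrite(f'pics/side6.png',im[:,:,::-1])
crop('pics/side6.png','pics/s6c.png',240,175,100,75,8)
```

```text
t 10.4 tcp [ 0.5159 -0.0417  0.1916] F [-1.1  0.8 19.7] M [0.2  0.3  0.04] open 27.6
holder frame tcp [ 2.900e-03 -1.000e-04  1.916e-01] jawyaw -86.25 tooly [ 0.002 -0.    -1.   ]
[-0.0011 -0.008  -0.0001] [-0.0001  0.0012 -0.0022]
```

View pics/s6c.png

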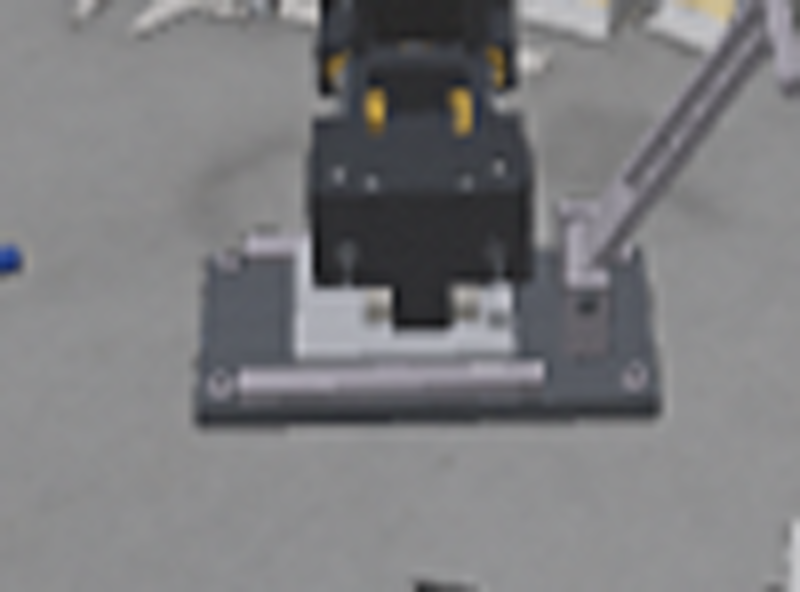

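Home: 20.8 N with zero travel. Relieving the press, then opening.

Emit:
arm_command --deltas '[{"dx": 0,"dy": -0.0008,"dz": 0,"wx": 0,"wy": 0,"wz": 0},{"dx": 0,"dy": -0.0012,"dz": 0,"wx": 0,"wy": 0,"wz": 0},{"dx": 0,"dy": -0.0012,"dz": 0,"wx": 0,"wy": 0,"wz": 0},{"dx": 0,"dy": -0.0012,"dz": 0,"wx": 0,"wy": 0,"wz": 0},{"dx": 0,"dy": -0.0012,"dz": 0,"wx": 0,"wy": 0,"wz": 0}]'

```text
clock: 10.95
tool_pos: [0.516, -0.0417, 0.1916]
eef_rot: [0.023, -0.707, 0.707, -0.024]
contact_force: [0.6, 0.7, 9.8]
opening: 0.315
```

Emit:
arm_command --deltas '[{"dx": 0,"dy": 0,"dz": 0,"wx": 0,"wy": 0,"wz": 0},{"dx": 0,"dy": 0,"dz": 0,"wx": 0,"wy": 0,"wz": 0},{"dx": 0,"dy": 0,"dz": 0,"wx": 0,"wy": 0,"wz": 0},{"dx": 0,"dy": 0,"dz": 0,"wx": 0,"wy": 0,"wz": 0},{"dx": 0,"dy": 0,"dz": 0,"wx": 0,"wy": 0,"wz": 0}]' --claw 0.2

```text
clock: 11.45
tool_pos: [0.5156, -0.0417, 0.1907]
eef_rot: [0.023, -0.707, 0.707, -0.023]
contact_force: [-0.4, -0.7, 0.0]
opening: 0.6
```

Run:
```python
from h import *
st(.004,0,.1996)
```

```text
t 11.45 tcp [ 0.5156 -0.0417  0.1907] F [-0.4 -0.7  0. ] M [ 0.    0.03 -0.04] open 52.8
holder frame tcp [ 0.0026 -0.      0.1907] jawyaw -86.24 tooly [-0.001 -0.    -1.   ]
[-0.0014 -0.0089 -0.    ] [-0.0001  0.0014  0.0007]
```

Released with no residual force. Rising and closing the empty fingers.

Emit:
arm_command --deltas '[{"dx": 0,"dy": -0.01,"dz": 0,"wx": 0,"wy": 0,"wz": 0},{"dx": 0,"dy": -0.035,"dz": 0,"wx": 0,"wy": 0,"wz": 0},{"dx": 0,"dy": -0.07,"dz": 0,"wx": 0,"wy": 0,"wz": 0},{"dx": 0,"dy": -0.11,"dz": 0,"wx": 0,"wy": 0,"wz": 0},{"dx": 0,"dy": -0.15,"dz": 0,"wx": 0,"wy": 0,"wz": 0}]'

```text
clock: 11.95
tool_pos: [0.5153, -0.0417, 0.3429]
eef_rot: [-0.023, 0.707, -0.707, 0.023]
contact_force: [0.3, -0.4, -0.8]
opening: 0.6
```

Run:
```python
from h import *
im=r.snapshot('side'); cv2.imwrite(f'pics/side7.png',im[:,:,::-1])
crop('pics/side7.png','pics/s7c.png',250,165,100,75,8)
st(.145,-.038,.342)
print(r.get_state()['q'])
```

```text
t 12.0 tcp [ 0.517  -0.0421  0.3485] F [ 0.1 -0.2  2.5] M [ 0.01 -0.13 -0.02] open 53.0
holder frame tcp [ 0.004  -0.0005  0.3485] jawyaw -86.28 tooly [ 0.01 -0.   -1.  ]
[-0.1409  0.008   0.0375] [-0.0012  0.0004 -0.0128]
[-0.06750136  0.63598312  0.09649783  1.95598635 -0.11038724  0.54445898
 -1.40175498]
```

View pics/s7c.png

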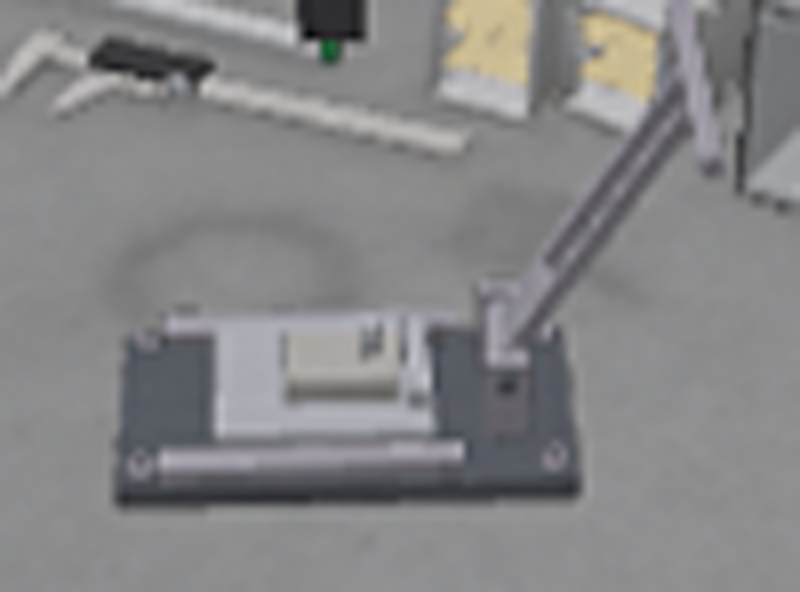

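The block sits level in the pocket, its top just above the fence (crop (345,355)). Next I go behind the bar on its right-hand bare part.

Emit:
arm_command --deltas '[{"dx": -0.02,"dy": 0,"dz": 0.006,"wx": 0,"wy": 0,"wz": 0},{"dx": -0.055,"dy": 0,"dz": 0.015,"wx": 0,"wy": 0,"wz": 0},{"dx": -0.09,"dy": 0,"dz": 0.024,"wx": 0,"wy": 0,"wz": 0},{"dx": -0.125,"dy": 0,"dz": 0.033,"wx": 0,"wy": 0,"wz": 0},{"dx": -0.145,"dy": 0,"dz": 0.0375,"wx": 0,"wy": 0,"wz": 0}]' --claw -1 --grip_force 20

```text
clock: 12.5
tool_pos: [0.6648, -0.0702, 0.3415]
eef_rot: [0.022, -0.706, 0.707, -0.024]
contact_force: [-0.2, -1.1, -0.8]
opening: 0.172
```

Run:
```python
from h import *
st(.148,-.038,.290)
im=r.snapshot('side'); cv2.imwrite(f'pics/side8.png',im[:,:,::-1])
crop('pics/side8.png','pics/s8c.png',270,150,100,75,8)
st(.148,-.038,.290)
```

```text
t 12.5 tcp [ 0.6648 -0.0702  0.3415] F [-0.2 -1.1 -0.8] M [-0.01  0.04 -0.01] open 15.1
holder frame tcp [ 0.1497 -0.0382  0.3415] jawyaw -86.27 tooly [ 0.002 -0.001 -1.   ]
[ 0.0018  0.0515 -0.0002] [-0.001   0.0008 -0.0029]
t 12.55 tcp [ 0.6667 -0.0704  0.3414] F [ 4.2 -0.4  0.2] M [-0.05 -0.27 -0.04] open 10.7
holder frame tcp [ 0.1516 -0.0385  0.3414] jawyaw -86.26 tooly [ 0.006 -0.001 -1.   ]
[ 0.0039  0.0513 -0.0006] [-0.0018  0.0009 -0.0071]
```

View pics/s8c.png

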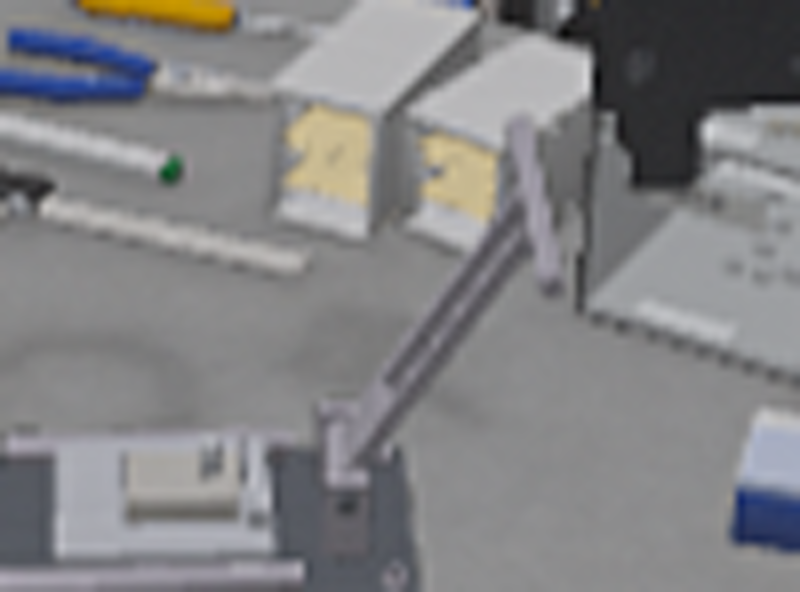

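Run:
```python
from h import *
print('cabinet lower-left front corner',onz('side',(220+585/8,112+312/8),0))
print('cab front bottom edge right',onz('side',(355,172),0))
for z in (0,.1,.15,.2): print(z,onz('side',(306,90),z).round(3),onz('top',(160,68),z).round(3),onz('top',(110,131),z).round(3))
print('tri top-left front edge: proj bar', proj('side',h2w([.12,-.052,.139])),proj('side',h2w([.12,.052,.139])))
# bar re-tri
```

```text
cabinet lower-left front corner [0.66944311 0.12233564 0.        ]
cab front bottom edge right [0.84482135 0.0135386  0.        ]
0 [0.753 0.604 0.   ] [0.823 0.013 0.   ] [0.678 0.117 0.   ]
0.1 [0.723 0.368 0.1  ] [ 0.776 -0.004  0.1  ] [0.647 0.089 0.1  ]
0.15 [0.707 0.25  0.15 ] [ 0.753 -0.013  0.15 ] [0.631 0.075 0.15 ]
0.2 [0.692 0.132 0.2  ] [ 0.73  -0.022  0.2  ] [0.615 0.061 0.2  ]
tri top-left front edge: proj bar [289.01059013 148.59831695] [284.54698854 128.1462266 ]
```

Emit:
arm_command --deltas '[{"dx": 0,"dy": 0.012,"dz": 0,"wx": 0,"wy": 0,"wz": 0},{"dx": 0,"dy": 0.03,"dz": 0,"wx": 0,"wy": 0,"wz": 0},{"dx": 0,"dy": 0.045,"dz": 0,"wx": 0,"wy": 0,"wz": 0},{"dx": 0,"dy": 0.051,"dz": 0,"wx": 0,"wy": 0,"wz": 0},{"dx": 0,"dy": 0.051,"dz": 0,"wx": 0,"wy": 0,"wz": 0}]'

```text
clock: 13.05
tool_pos: [0.6619, -0.0694, 0.2887]
eef_rot: [-0.024, 0.707, -0.707, 0.022]
contact_force: [0.0, -1.0, 0.9]
opening: 0.003
```

```bash
cat >> h.py <<'E'
def bar(th): return np.array([.060-.118*np.cos(th),.038+.118*np.sin(th)])
E
python3 - <<'E'
from h import *
st(.148,-.038,.290)
im=r.snapshot('side'); cv2.imwrite(f'pics/side9.png',im[:,:,::-1])
crop('pics/side9.png','pics/s9c.png',280,145,80,60,10)
st(.148,-.038,.290)
for t in (2.1,1.9,1.7,1.5,1.3,1.1,1.0,.9): print(t,bar(t).round(4))
E
```

```text
t 13.05 tcp [ 0.6619 -0.0694  0.2887] F [ 0.  -1.   0.9] M [-0.01  0.02  0.04] open 0.3
holder frame tcp [ 0.1468 -0.0371  0.2887] jawyaw -86.24 tooly [-0.003  0.    -1.   ]
[-0.0012 -0.0013  0.0009] [0.0006 0.0014 0.0039]
t 13.1 tcp [ 0.6624 -0.0695  0.2896] F [-0.2  0.8  0.9] M [0.05 0.   0.01] open 0.3
holder frame tcp [ 0.1473 -0.0373  0.2896] jawyaw -86.24 tooly [-0.001 -0.    -1.   ]
[-0.0006 -0.0004  0.0007] [0.0001 0.0013 0.0013]
2.1 [0.1196 0.1399]
1.9 [0.0981 0.1497]
1.7 [0.0752 0.155 ]
1.5 [0.0517 0.1557]
1.3 [0.0284 0.1517]
1.1 [0.0065 0.1432]
1.0 [-0.0038  0.1373]
0.9 [-0.0133  0.1304]
```

View pics/s9c.png

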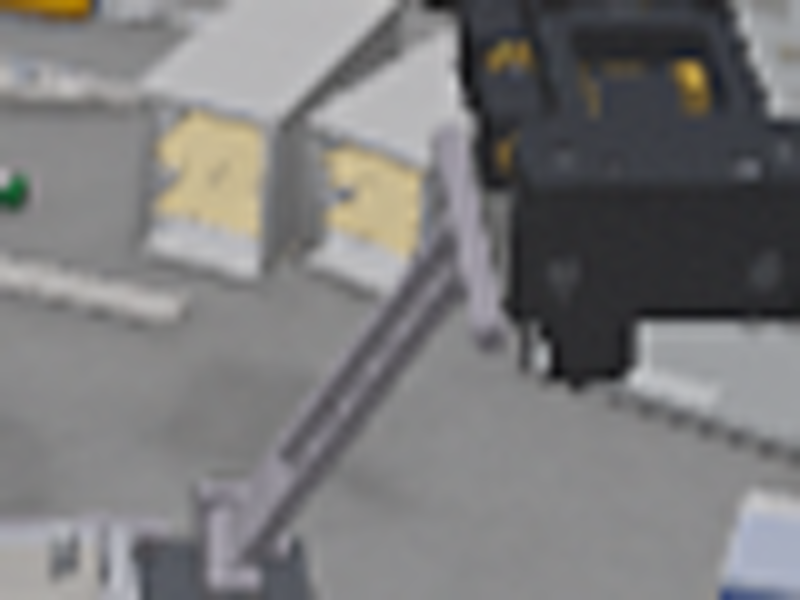

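The fingertips (crop (590,385)) hang behind and below the bar end (490,340). I'll pull towards -x.

Emit:
arm_command --deltas '[{"dx": 0.008,"dy": 0,"dz": 0,"wx": 0,"wy": 0,"wz": 0},{"dx": 0.018,"dy": 0,"dz": 0,"wx": 0,"wy": 0,"wz": 0},{"dx": 0.03,"dy": 0,"dz": 0,"wx": 0,"wy": 0,"wz": 0},{"dx": 0.043,"dy": 0,"dz": 0,"wx": 0,"wy": 0,"wz": 0},{"dx": 0.055,"dy": 0,"dz": 0,"wx": 0,"wy": 0,"wz": 0}]'

```text
clock: 13.6
tool_pos: [0.6079, -0.0734, 0.2914]
eef_rot: [0.022, -0.707, 0.707, -0.024]
contact_force: [1.1, -0.2, 1.0]
opening: 0.006
```

Run:
```python
from h import *
st(.02,-.038,.290)
```

```text
t 13.6 tcp [ 0.6079 -0.0734  0.2914] F [ 1.1 -0.2  1. ] M [ 0.09 -0.18 -0.05] open 0.5
holder frame tcp [ 0.0927 -0.0376  0.2914] jawyaw -86.25 tooly [ 0.004 -0.    -1.   ]
[0.0727 0.0012 0.0003] [-0.0008  0.0011 -0.0048]
```

Emit:
arm_command --deltas '[{"dx": 0.012,"dy": 0,"dz": 0,"wx": 0,"wy": 0,"wz": 0},{"dx": 0.026,"dy": 0,"dz": 0,"wx": 0,"wy": 0,"wz": 0},{"dx": 0.042,"dy": 0.002,"dz": 0,"wx": 0,"wy": 0,"wz": 0},{"dx": 0.058,"dy": 0.004,"dz": 0,"wx": 0,"wy": 0,"wz": 0},{"dx": 0.073,"dy": 0.006,"dz": 0,"wx": 0,"wy": 0,"wz": 0}]'

```text
clock: 14.1
tool_pos: [0.5347, -0.0781, 0.285]
eef_rot: [0.022, -0.707, 0.707, -0.024]
contact_force: [2.4, -0.4, -2.1]
opening: 0.004
```

Run:
```python
from h import *
st(.02,-.038,.290)
im=r.snapshot('side'); cv2.imwrite(f'pics/side10.png',im[:,:,::-1])
crop('pics/side10.png','pics/s10c.png',250,150,100,75,8)
st(.02,-.038,.290)
```

```text
t 14.1 tcp [ 0.5347 -0.0781  0.285 ] F [ 2.4 -0.4 -2.1] M [-0.03 -0.32  0.02] open 0.3
holder frame tcp [ 0.0193 -0.0376  0.285 ] jawyaw -86.25 tooly [ 0.003 -0.    -1.   ]
[-0.0007 -0.005   0.0004] [-0.0007  0.0011 -0.0039]
t 14.15 tcp [ 0.532  -0.0785  0.2845] F [-2.   1.3 -1.2] M [0.06 0.02 0.03] open 0.4
holder frame tcp [ 0.0166 -0.0378  0.2845] jawyaw -86.29 tooly [-0.002 -0.    -1.   ]
[-0.0034 -0.0055  0.0002] [-0.0002  0.0001  0.003 ]
```

View pics/s10c.png

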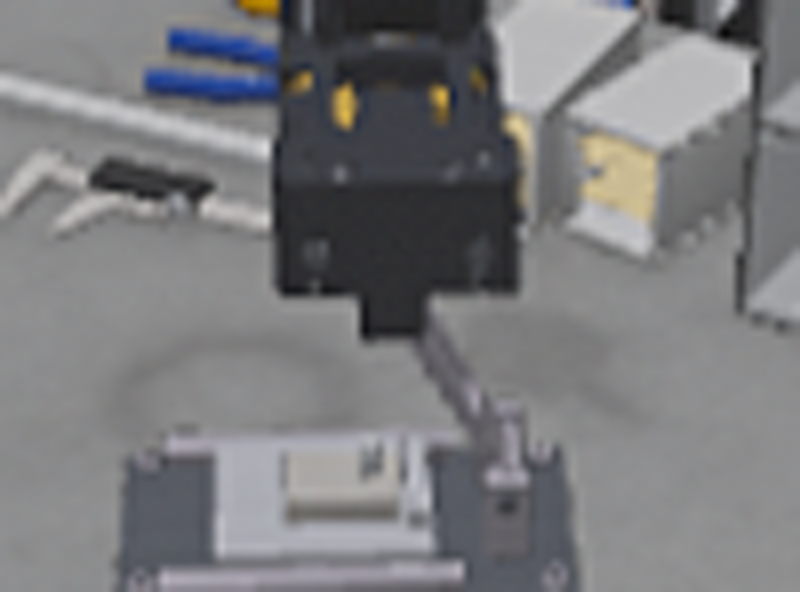

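The clamp has swung past upright to roughly 1.07 rad, still in front of the fingers. I'll lift off, move above the bar, and push it down along its arc.

Emit:
arm_command --deltas '[{"dx": -0.006,"dy": -0.01,"dz": 0,"wx": 0,"wy": 0,"wz": 0},{"dx": -0.006,"dy": -0.03,"dz": 0,"wx": 0,"wy": 0,"wz": 0},{"dx": -0.003,"dy": -0.048,"dz": 0,"wx": 0,"wy": 0,"wz": 0},{"dx": 0.01,"dy": -0.05,"dz": 0,"wx": 0,"wy": 0,"wz": 0},{"dx": 0.018,"dy": -0.05,"dz": 0,"wx": 0,"wy": 0,"wz": 0}]'

```text
clock: 14.65
tool_pos: [0.5167, -0.0793, 0.3352]
eef_rot: [0.022, -0.707, 0.707, -0.024]
contact_force: [-0.0, 0.2, -0.8]
opening: 0.009
```

Run:
```python
from h import *
st()
im=r.snapshot('side'); cv2.imwrite(f'pics/side11.png',im[:,:,::-1])
crop('pics/side11.png','pics/s11c.png',240,150,100,75,8)
st(-.002,-.038,.3115)
```

```text
t 14.65 tcp [ 0.5167 -0.0793  0.3352] F [-0.   0.2 -0.8] M [ 0.02 -0.03  0.04] open 0.8
holder frame tcp [ 0.0013 -0.0377  0.3352] jawyaw -86.25 tooly [ 0.002 -0.    -1.   ]
t 14.7 tcp [ 0.5153 -0.0795  0.3346] F [-1.7  0.5 -0.8] M [-0.01  0.13  0.03] open 0.4
holder frame tcp [-1.000e-04 -3.780e-02  3.346e-01] jawyaw -86.28 tooly [-0.001 -0.    -1.   ]
[0.0018 0.0231 0.0002] [-0.0002  0.0004  0.0016]
```

View pics/s11c.png

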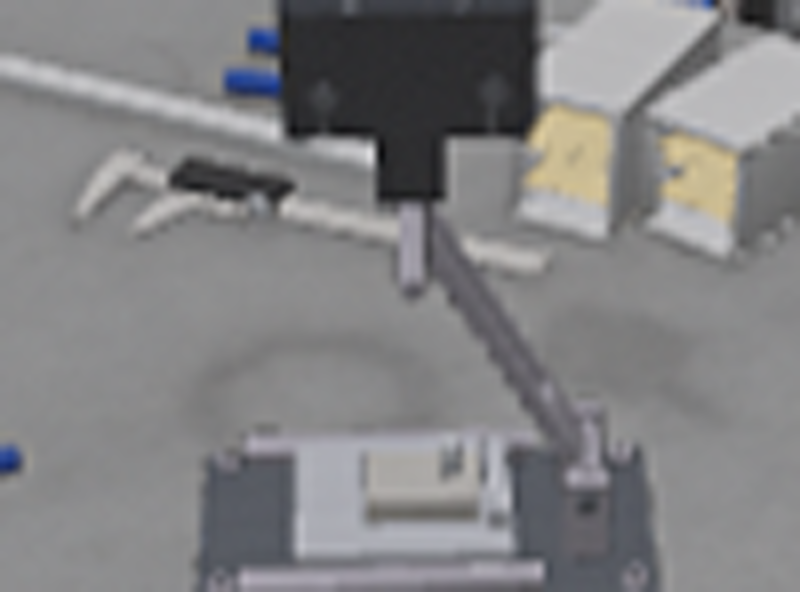

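Run:
```python
from h import *
for t in np.arange(.8,1.2,.05):
    b=bar(t); print(round(t,2),b.round(4),proj('side',h2w([b[0],-.052,b[1]])).round(1))
for t in np.arange(0,1.2,.1): print(round(t,1),bar(t).round(4), 'tcp z', (bar(t)[1]+.0045+.166).round(4))
```

```text
0.8 [-0.0222  0.1226] [232.1 155.1]
0.85 [-0.0179  0.1267] [233.8 153.7]
0.9 [-0.0133  0.1304] [235.6 152.4]
0.95 [-0.0086  0.134 ] [237.5 151.2]
1.0 [-0.0038  0.1373] [239.4 150. ]
1.05 [0.0013 0.1404] [241.4 149. ]
1.1 [0.0065 0.1432] [243.5 147.9]
1.15 [0.0118 0.1457] [245.6 147. ]
0.0 [-0.058  0.038] tcp z 0.2085
0.1 [-0.0574  0.0498] tcp z 0.2203
0.2 [-0.0556  0.0614] tcp z 0.2319
0.3 [-0.0527  0.0729] tcp z 0.2434
0.4 [-0.0487  0.084 ] tcp z 0.2545
0.5 [-0.0436  0.0946] tcp z 0.2651
0.6 [-0.0374  0.1046] tcp z 0.2751
0.7 [-0.0303  0.114 ] tcp z 0.2845
0.8 [-0.0222  0.1226] tcp z 0.2931
0.9 [-0.0133  0.1304] tcp z 0.3009
1.0 [-0.0038  0.1373] tcp z 0.3078
1.1 [0.0065 0.1432] tcp z 0.3137
```

Emit:
arm_command --deltas '[{"dx": 0.001,"dy": 0.015,"dz": 0,"wx": 0,"wy": 0,"wz": 0},{"dx": 0.004,"dy": 0.027,"dz": 0,"wx": 0,"wy": 0,"wz": 0},{"dx": 0.013,"dy": 0.034,"dz": 0,"wx": 0,"wy": 0,"wz": 0},{"dx": 0.022,"dy": 0.0415,"dz": 0,"wx": 0,"wy": 0,"wz": 0},{"dx": 0.03,"dy": 0.05,"dz": 0,"wx": 0,"wy": 0,"wz": 0}]'

```text
clock: 15.2
tool_pos: [0.4852, -0.0814, 0.2837]
eef_rot: [-0.024, 0.707, -0.707, 0.021]
contact_force: [-1.5, -0.2, 3.1]
opening: 0.011
```

Run:
```python
from h import *
st()
im=r.snapshot('side'); cv2.imwrite(f'pics/side12.png',im[:,:,::-1])
crop('pics/side12.png','pics/s12c.png',235,155,100,75,8)
st(-.0436,-.038,.2651)
```

```text
t 15.2 tcp [ 0.4852 -0.0814  0.2837] F [-1.5 -0.2  3.1] M [-0.    0.41 -0.01] open 1.0
holder frame tcp [-0.0303 -0.0377  0.2837] jawyaw -86.28 tooly [-0.004 -0.    -1.   ]
t 15.25 tcp [ 0.4844 -0.0814  0.2825] F [-1.1  0.5 -1.4] M [ 0.03  0.11 -0.  ] open 0.6
holder frame tcp [-0.0311 -0.0377  0.2825] jawyaw -86.29 tooly [-0.006  0.    -1.   ]
[0.0124 0.0175 0.0003] [0.0007 0.0002 0.0077]
```

View pics/s12c.png

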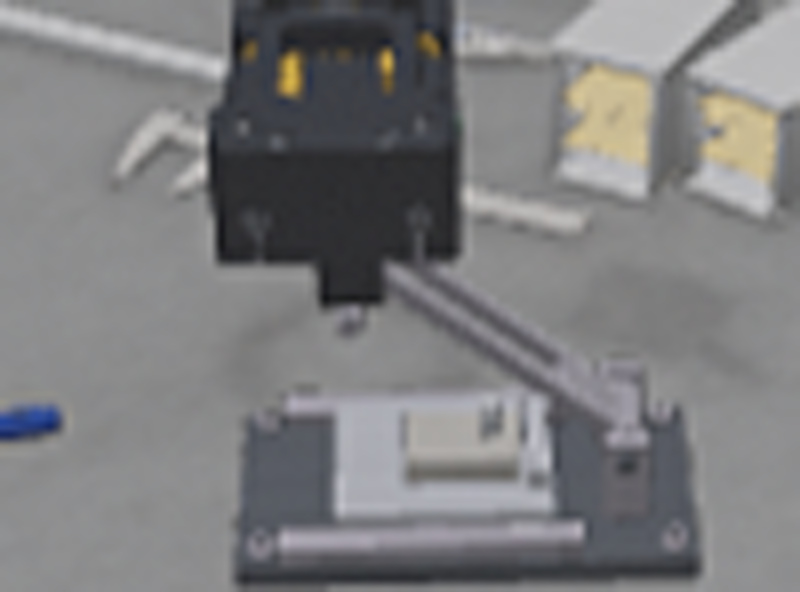

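Emit:
arm_command --deltas '[{"dx": 0.006,"dy": 0.0075,"dz": 0,"wx": 0,"wy": 0,"wz": 0},{"dx": 0.0125,"dy": 0.0175,"dz": 0,"wx": 0,"wy": 0,"wz": 0},{"dx": 0.0175,"dy": 0.028,"dz": 0,"wx": 0,"wy": 0,"wz": 0},{"dx": 0.0215,"dy": 0.039,"dz": 0,"wx": 0,"wy": 0,"wz": 0},{"dx": 0.0245,"dy": 0.049,"dz": 0,"wx": 0,"wy": 0,"wz": 0}]'

```text
clock: 15.75
tool_pos: [0.4631, -0.0827, 0.2345]
eef_rot: [0.023, -0.707, 0.707, -0.023]
contact_force: [0.5, -0.1, 0.5]
opening: 0.01
```

Run:
```python
from h import *
st()
im=r.snapshot('side'); cv2.imwrite(f'pics/side13.png',im[:,:,::-1])
crop('pics/side13.png','pics/s13c.png',235,165,100,75,8)
st(-.058,-.038,.2085)
```

```text
t 15.75 tcp [ 0.4631 -0.0827  0.2345] F [ 0.5 -0.1  0.5] M [ 0.01  0.07 -0.04] open 0.9
holder frame tcp [-0.0525 -0.0376  0.2345] jawyaw -86.24 tooly [ 0. -0. -1.]
t 15.8 tcp [ 0.4624 -0.0827  0.2333] F [-0.3  0.  -1.3] M [-0.    0.1   0.02] open 0.8
holder frame tcp [-0.0531 -0.0375  0.2333] jawyaw -86.24 tooly [-0.002  0.    -1.   ]
[0.0048 0.0248 0.0005] [0.0005 0.0014 0.0028]
```

View pics/s13c.png

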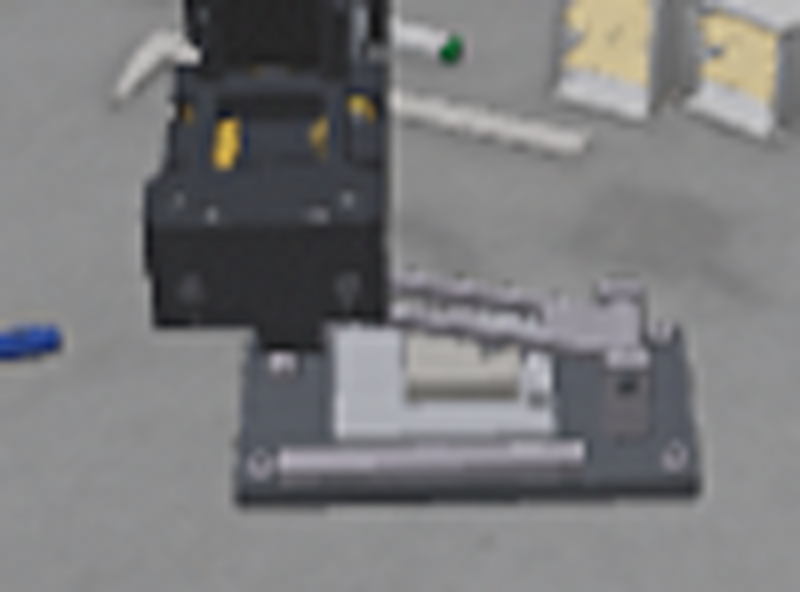

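Emit:
arm_command --deltas '[{"dx": 0.002,"dy": 0.006,"dz": 0,"wx": 0,"wy": 0,"wz": 0},{"dx": 0.003,"dy": 0.012,"dz": 0,"wx": 0,"wy": 0,"wz": 0},{"dx": 0.0035,"dy": 0.017,"dz": 0,"wx": 0,"wy": 0,"wz": 0},{"dx": 0.004,"dy": 0.02,"dz": 0,"wx": 0,"wy": 0,"wz": 0},{"dx": 0.004,"dy": 0.022,"dz": 0,"wx": 0,"wy": 0,"wz": 0}]'

```text
clock: 16.3
tool_pos: [0.4589, -0.083, 0.2127]
eef_rot: [0.023, -0.707, 0.707, -0.023]
contact_force: [0.1, 0.3, -0.2]
opening: 0.004
```

Run:
```python
from h import *
st(-.058,-.038,.2085)
```

```text
t 16.3 tcp [ 0.4589 -0.083   0.2127] F [ 0.1  0.3 -0.2] M [0.04 0.04 0.06] open 0.4
holder frame tcp [-0.0566 -0.0376  0.2127] jawyaw -86.24 tooly [ 0. -0. -1.]
[0.0014 0.0042 0.0004] [-0.0001  0.0013 -0.0003]
```

Still moving freely. Now down in small steps until the stop is felt.

Emit:
arm_command --deltas '[{"dx": 0,"dy": 0.001,"dz": 0,"wx": 0,"wy": 0,"wz": 0},{"dx": 0,"dy": 0.002,"dz": 0,"wx": 0,"wy": 0,"wz": 0},{"dx": 0,"dy": 0.003,"dz": 0,"wx": 0,"wy": 0,"wz": 0},{"dx": 0,"dy": 0.004,"dz": 0,"wx": 0,"wy": 0,"wz": 0},{"dx": 0,"dy": 0.004,"dz": 0,"wx": 0,"wy": 0,"wz": 0}]'

```text
clock: 16.8
tool_pos: [0.4588, -0.083, 0.2089]
eef_rot: [0.023, -0.707, 0.707, -0.023]
contact_force: [-0.3, 0.5, 0.7]
opening: 0.005
```

Run:
```python
from h import *
st(-.058,-.038,.2085)
```

```text
t 16.8 tcp [ 0.4588 -0.083   0.2089] F [-0.3  0.5  0.7] M [-0.03  0.05 -0.05] open 0.5
holder frame tcp [-0.0568 -0.0376  0.2089] jawyaw -86.24 tooly [ 0. -0. -1.]
[0.0013 0.0004 0.0004] [-0.0001  0.0013 -0.    ]
```

Emit:
arm_command --deltas '[{"dx": 0,"dy": 0.0005,"dz": 0,"wx": 0,"wy": 0,"wz": 0},{"dx": 0,"dy": 0.001,"dz": 0,"wx": 0,"wy": 0,"wz": 0},{"dx": 0,"dy": 0.0013,"dz": 0,"wx": 0,"wy": 0,"wz": 0},{"dx": 0,"dy": 0.0013,"dz": 0,"wx": 0,"wy": 0,"wz": 0},{"dx": 0,"dy": 0.0013,"dz": 0,"wx": 0,"wy": 0,"wz": 0}]'

```text
clock: 17.3
tool_pos: [0.4587, -0.083, 0.2084]
eef_rot: [0.023, -0.707, 0.707, -0.023]
contact_force: [-1.1, 0.9, 10.7]
opening: 0.003
```

Run:
```python
from h import *
st(-.058,-.038,.2085)
```

```text
t 17.3 tcp [ 0.4587 -0.083   0.2084] F [-1.1  0.9 10.7] M [ 0.13  0.28 -0.02] open 0.3
holder frame tcp [-0.0568 -0.0376  0.2084] jawyaw -86.25 tooly [ 0.001 -0.    -1.   ]
[ 0.0012 -0.0001  0.0004] [-0.0002  0.0012 -0.0008]
```

A hard stop at TCP z = 0.2084, against 0.2085 predicted for a closed clamp. Lifting clear for a last look.

Emit:
arm_command --deltas '[{"dx": 0,"dy": -0.004,"dz": 0,"wx": 0,"wy": 0,"wz": 0},{"dx": 0,"dy": -0.025,"dz": 0,"wx": 0,"wy": 0,"wz": 0},{"dx": 0,"dy": -0.06,"dz": 0,"wx": 0,"wy": 0,"wz": 0},{"dx": 0,"dy": -0.1,"dz": 0,"wx": 0,"wy": 0,"wz": 0},{"dx": 0,"dy": -0.14,"dz": 0,"wx": 0,"wy": 0,"wz": 0}]'

```text
clock: 17.8
tool_pos: [0.4585, -0.083, 0.3489]
eef_rot: [-0.023, 0.707, -0.707, 0.023]
contact_force: [0.5, -0.5, -1.2]
opening: 0.004
```

Emit:
arm_command --deltas '[{"dx": 0.01,"dy": -0.01,"dz": 0.02,"wx": 0,"wy": 0,"wz": 0},{"dx": 0.02,"dy": -0.02,"dz": 0.06,"wx": 0,"wy": 0,"wz": 0},{"dx": 0.03,"dy": -0.03,"dz": 0.1,"wx": 0,"wy": 0,"wz": 0},{"dx": 0.03,"dy": -0.03,"dz": 0.14,"wx": 0,"wy": 0,"wz": 0},{"dx": 0.03,"dy": -0.03,"dz": 0.16,"wx": 0,"wy": 0,"wz": 0}]'

```text
clock: 18.3
tool_pos: [0.4385, -0.2484, 0.3783]
eef_rot: [0.021, -0.706, 0.708, -0.022]
contact_force: [0.2, -0.1, 0.3]
opening: 0.006
```

Run:
```python
from h import *
st()
for n in('top','side'):
    im=r.snapshot(n); cv2.imwrite(f'pics/{n}14.png',im[:,:,::-1])
crop('pics/side14.png','pics/s14c.png',245,175,100,75,8)
b=bar(0)
print([proj('side',h2w([b[0],y,b[1]])).round(1) for y in(-.052,.052)])
st()
```

```text
t 18.3 tcp [ 0.4385 -0.2484  0.3783] F [ 0.2 -0.1  0.3] M [0.09 0.   0.03] open 0.5
holder frame tcp [-0.0877 -0.2013  0.3783] jawyaw -86.51 tooly [ 0.001 -0.003 -1.   ]
[array([219.7, 182.2]), array([221. , 160.2])]
t 18.4 tcp [ 0.4387 -0.248   0.3778] F [-1.2 -0.3  0.1] M [0.01 0.01 0.02] open 0.2
holder frame tcp [-0.0875 -0.2009  0.3778] jawyaw -86.59 tooly [ 0.001 -0.002 -1.   ]
```

View pics/s14c.png

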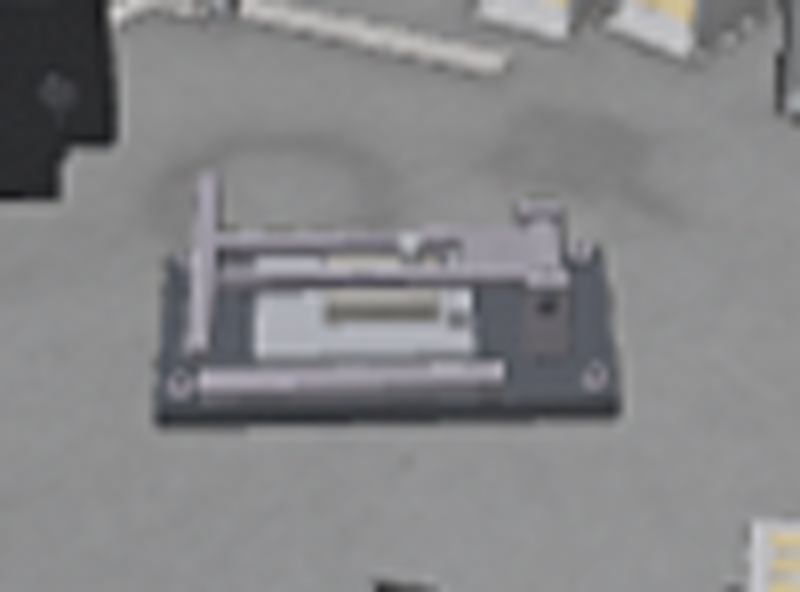

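View pics/top14.png

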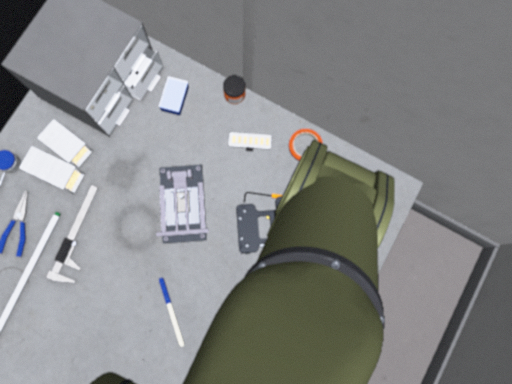

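The clamp is level, with the pin up between the tines (crop (410,245)). The bar ends at pixels (219.7,180.6) and (220.9,159.8) match the predicted closed position to within about 1.6 px. The bystanders look unmoved and the gripper is clear, so I'm handing in.

Run:
```python
from plant import r
print(r.finish_job())
s=r.get_state(); print(s['clock'],s['contact_force'])
```

```text
the job is handed in; nothing more can be done
None
the job is handed in; nothing more can be done
```

The block is seated fully in the pocket, pin up, the fork clamp is closed over it, and the job was handed in at about 18.4 s. The job reports no verdict, so this rests on my own checks.

**Seating:** I slid the block over the deck with about 5 N. The deck reaction vanished at holder x ≈ +3 mm, where it dropped in. It met the ejector pad about 4 mm down and pushed it on at about 7–8 N. It then hit a hard stop 8.0 mm below deck contact, where the force rose to about 21 N with no travel (limit 45 N). A picture taken with the clamp still open showed the block level in the pocket.

**Clamp:** I pulled the bar forward from behind, then pushed it down from above. It stopped hard at about 11 N with the TCP at z = 208.4 mm, against 208.5 mm predicted for fully closed. The last picture shows the fork level with the pin between the tines.

**Bystanders:** The carrier, key and tape look unmoved in the last top view. The arm partly hid the key and tape, so I could not check those two fully.

**Disagreements:**
- The two cameras' estimates of the holder's y differed by 1–3 mm. I used a value between them, and the block went in without searching sideways.
- One bar end lies about 1.6 px from its predicted closed position, the other within 0.5 px. I put this down to calibration error.

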